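# Push a sample holder under the spring clip of an analyser stage

### The arm

A 6-joint arm with a two-finger parallel gripper is mounted at the origin on the work surface. World frame = base frame: x ahead of the robot, y to its left, z up, the work surface at z = 0. Lengths are in m, angles in rad, forces in N, time in s.
With the tool pointing down it reaches from about 0.35 to 0.775 m from the base axis. Payload 7.3 kg.
Tool frame: the origin (TCP) lies midway between the tips of the shut fingers; the grasp point (between the pads) lies 19 mm behind it (bot.grip_depth is the distance from the TCP to the grasp point, in m); z points along the fingers, y is the direction in which the jaws open and shut (so a half turn about z gives the same grasp; the last joint's range is limited). The gripper opens to 92 mm and grips with 3 to 60 N. Pads are 19 mm wide; open, the fingers measure 130 mm over their backs; the gripper's body (75 mm by 190 mm) begins 47 mm behind the grasp point.
Start: joints at [1.048, 0.342, 1.524, -0, 1.275, -0.146], TCP at [0.193, 0.488, 0.227] pointing down, gripper open.
Joint ranges: [-2.53, 2.53], [-0.77, 2.02], [0.04, 2.7], [-1, 4.14], [0.28, 2.66], [-3.11, 3.11]. Speed limits (rad/s): [2.57, 2.57, 3.14, 3.14, 3.14, 3.14].

### API

Orientations are given as a unit quaternion [w, x, y, z].
In Python, from bench import bot, cams, workorder gives the robot as it stands. The module is installed in compiled form; this text tells all that it offers.
- The arm moves only by the tool jog_arm, never from a script. Its argument "moves" is a list of rows, each a list of 7 numbers: the turn, a rotation vector about the tool's x, y, z in rad, then the shift along the tool's x, y, z in m, then the finger opening in m, from 0 to 0.0918. In form: [[wx, wy, wz, tx, ty, tz, fingers], ...]. A call has 1 to 12 rows; each row shifts and turns the commanded pose from where the row before left it, along the tool's axes as they then stand; what a row does not reach is not made up. A row lasts 1/10 s, in which the tool goes at most 50 mm and 8.59 degrees, less where a joint would pass 70% of its speed; a pose out of reach is approached as far as the arm can. A call is refused whole if a number of a shift passes 0.05 or a number of a turn 0.15, either way. A call with a gripper value outside its range is refused whole. The fingers move at their own pace and stop on an object; "squeeze" is the grip in N (left out, the last holds). Time passes only in rows, so rows that do not move let the fingers close. It gives the time, the measured TCP pose, the force and the opening at its end, in the units of the state.
- bot.read_state(): the state, without advancing time (a new reading comes with each control period).
- cams.read_camera(name): name is "scene" or "top" or "wrist"; returns a dict with "image" (384x512x3 uint8, red, green, blue), "z_map" (384x512 float32, m along the optical axis (not along the pixel's ray), 0 where there is no reading), "camera_matrix" (3x3 intrinsics, pixels), "k1" (the pictures are not rectified: a ray, as slopes to the right and down, at radius r is drawn at 1 + k1 r^2 times it, then the intrinsics apply), "world_from_camera" (4x4, takes a point from camera to world coordinates). Camera axes: x right, y up, looking along -z (the intrinsics and any distortion apply to the point x, -y, -z); pixel columns grow to the right and rows downward; lengths in m; the calibration is good to about 2 mm. A picture is of the moment at which its call begins.
- workorder.hand_in(): hands the job in, once; it reports no verdict.
The state is a dict: "t": time; "joints": joint angles; "joint_vel": joint speeds; "joint_efforts": joint torques, N m; "tool_pos": TCP position; "eef_rot": TCP orientation; "wrist_force": force on the tool from outside, world axes, zero at the start; "moment": the same for the moment, N m; "width": opening from 0.0 (shut) to 1.0 (fully open).
Only numpy, scipy, OpenCV 4.12 (cv2) and the standard library are available. Lean on these libraries where they do the work, as an engineer would, in place of code of your own. Each camera call takes 0.05 s, during which the arm holds its last target.

### The job

Load the sample on the stage: with one fingertip press the spring clip's press bar well down and keep it down, and with the other fingertip push the sample holder along the channel, under the raised clip nose, until it is fully home against the end stop. Only then let the clip go, so that it closes on top of the holder, and move clear. Only press and push, never lift the holder, and leave everything else on the table undisturbed.

Things in the scene. Friction and masses are not known exactly. Their poses are not given: they have to be found in the camera images.
- stage: Fixed grey sample stage, 195 mm (x) by 125 mm. Origin on the table surface; +x is the loading direction along its channel (roughly away from the robot), +y left, z up. The channel's dark flat bed is 30 mm above the table, from x = -125 mm to the stop, centred on y = 0, 44 mm wide between two rails 5 mm high; its -x end and top are open.
- stop (a point): Point on the bed at the middle of the near face of the end stop, a block 16 mm high across the channel: stage x = +40 mm, y = 0, 30 mm above the table. Axes as the stage's.
- clip (a joint): Spring clip of bare steel: a rocker with a long press bar left of its hinge rod and a nose right of it. The rod runs along stage x at y = +32 mm, 48 mm above the table, between brackets 52 mm tall at x = -114 and +31 mm. In rad: 0 = shut, 0.45 = bar fully down on a firm end stop, about 0.21 = nose resting on a holder. It springs shut when let go; 3 to 5 N holds it fully down.
- nose (a point): Underside of the clip's nose, a rounded tip 10 mm thick and 16 mm long (stage x = +6 to +22 mm) on a cross arm over the middle of the channel. 1 mm above the bed when shut, so it blocks the way; about 16 mm above it when the bar is fully down.
- press_bar (a point): Middle of the top of the press bar, a plate 105 mm long (stage x = -110 to -5 mm), 34 mm wide, faced with slippery plastic. Shut: at stage y = +60 mm, 44 mm above the table, sloping up to the left by 0.45 rad. Fully down: level, stage y = +38 to +72 mm, 32 mm above the table, i.e. 2 mm above the bed, so a second fingertip level with it meets the holder's end. A fingertip can slide along it all the way.
- holder_mid (a point): Centre (half-way up) of the loose sample holder, an aluminium plate 50 mm long (x), 40 mm wide, 8 mm thick, about 80 g, with a round sample disc in its top. It lies flat on the bed, lengthwise in the channel, before the nose: centre at stage x = -49 to -29 mm at the start, +15 mm when home. Axes parallel to the stage's.
- spare: a second holder exactly like the one in the channel, lying on the table to the right of the stage (its -y side); not part of the job; origin under its centre
- vial: small closed amber vial, 24 mm across, 50 mm tall, on the table to the right of the stage; bystander; origin under its centre
- spatula: slim steel lab spatula, 160 mm long, 14 mm wide, 5 mm thick, lying on the table to the right of the stage; bystander
- jar: white closed jar, 50 mm across, 60 mm tall, on the table to the left of the stage; bystander; origin under its centre
- beaker: open glass beaker, 64 mm across, 80 mm tall, far left; bystander; origin under its centre
- reagent: amber bottle, 66 mm across, 150 mm tall, far left; bystander; origin under its centre
- dish: shallow white dish, 90 mm across, 16 mm tall, far right; bystander; origin under its centre
Mind the look-alikes: they are no part of the job. What is shaped like the stage but yellow is not meant.

How it is judged:
By the outcome, as a careful person would: the job done as asked, in the order asked, and still so for the second after the job is handed in, with the robot touching nothing.
It also fails if it takes over 35 s, if anything falls off the work surface, if the arm or the gripper's body presses on something with over 40 N, if the wrist force passes 120 N, or if a joint passes its speed limit or range.

## Working session

There is one attempt and no reset: what is moved stays moved. The work goes in short steps, Python scripts to look and compute and a tool call to move; the robot and the scene stay as the last step left them, time stands still between calls to the robot, and variables do not carry over. Pictures are saved under pics/ and viewed, and the job is handed in when it is done.

Besides the shell and the picture viewer there is one more tool, called as name(argument=value, ...) on one line, values as JSON. jog_arm: Moves the arm, as the interface text tells. Its arguments: {"type":"object","properties":{"moves":{"type":"array","items":{"type":"array","items":{"type":"number"}}},"squeeze":{"type":"number"}},"required":["moves"]}

```bash
mkdir -p pics; cat > h.py <<'E'
import numpy as np, cv2
from bench import bot, cams, workorder
def cam(n):
    return cams.read_camera(n)
def save(img,name,box=None,s=1):
    if box: img=img[box[1]:box[3],box[0]:box[2]]
    img=cv2.resize(img,None,fx=s,fy=s,interpolation=cv2.INTER_CUBIC)
    cv2.imwrite('pics/'+name,img[:,:,::-1])
def cloud(c):
    K=np.array(c['camera_matrix']);z=c['z_map'];h,w=z.shape
    u,v=np.meshgrid(np.arange(w),np.arange(h))
    p=np.stack([u,v],-1).reshape(-1,1,2).astype(float)
    d=np.array([c['k1'],0,0,0,0],float)
    q=cv2.undistortPoints(p,K,d,).reshape(h,w,2)
    X=np.stack([q[...,0]*z,-q[...,1]*z,-z],-1)
    T=np.array(c['world_from_camera'])
    P=X@T[:3,:3].T+T[:3,3]; P[z==0]=np.nan
    return P
def rays(c,pts):
    K=np.array(c['camera_matrix']);d=np.array([c['k1'],0,0,0,0],float)
    q=cv2.undistortPoints(np.array(pts,float).reshape(-1,1,2),K,d).reshape(-1,2)
    T=np.array(c['world_from_camera'])
    D=np.c_[q[:,0],-q[:,1],-np.ones(len(q))]@T[:3,:3].T
    return T[:3,3],D
def proj(c,P):
    T=np.array(c['world_from_camera']);X=(np.atleast_2d(P)-T[:3,3])@T[:3,:3]
    a=np.c_[X[:,0],-X[:,1],-X[:,2]]
    return cv2.projectPoints(a,np.zeros(3),np.zeros(3),np.array(c['camera_matrix']),np.array([c['k1'],0,0,0,0],float))[0].reshape(-1,2)
E
python3 - <<'E'
from h import *
for n in('top','scene','wrist'):
    c=cam(n); save(c['image'],n+'0.png',s=1.5)
    print(n,c['camera_matrix'],c['k1'],c['world_from_camera'],(c['z_map']==0).mean())
    np.save(n+'0.npy',c,allow_pickle=True)
s=bot.read_state();print(s)
E
```

```text
top [[366.4618283    0.         260.51770552]
 [  0.         366.4618283  197.33576558]
 [  0.           0.           1.        ]] -0.021482169422786298 [[-0.02701781  0.98612594 -0.16378545  0.3820302 ]
 [-0.99958272 -0.02497639  0.01451087  0.03993369]
 [ 0.01021877  0.16410916  0.98638925  1.10004784]
 [ 0.          0.          0.          1.        ]] 0.003926595052083333
scene [[408.70158018   0.         257.24001563]
 [  0.         408.70158018 189.21858415]
 [  0.           0.           1.        ]] -0.06176437726708099 [[-0.09325889 -0.80989868  0.57910872  1.25164768]
 [ 0.99563556 -0.07378661  0.05714331  0.08285657]
 [-0.00354982  0.58191036  0.81324519  1.01994151]
 [ 0.          0.          0.          1.        ]] 0.003987630208333333
wrist [[272.87711678   0.         256.70764357]
 [  0.         272.87711678 192.54043037]
 [  0.           0.           1.        ]] -0.020799815425272473 [[ 0.36898115 -0.88833972 -0.27332298  0.11861391]
 [ 0.92943376  0.3519024   0.11098463  0.51922485]
 [-0.00240905 -0.29498684  0.95549828  0.38233795]
 [ 0.          0.          0.          1.        ]] 0.0038045247395833335
{'t': 0.15, 'joints': array([ 1.04799294e+00,  3.42536105e-01,  1.52474454e+00, -2.58046343e-06,
        1.27539467e+00, -1.46020238e-01]), 'joint_vel': array([ 0.00010733, -0.00108805, -0.00294913, -0.00067356, -0.00306288,
        0.00043217]), 'joint_efforts': array([ 1.32294219e-03, -4.31467581e+01, -2.44356018e+01,  7.18237669e-02,
        5.37318585e-02, -6.82081054e-05]), 'tool_pos': array([0.19301279, 0.48793217, 0.22623692]), 'eef_rot': array([-1.76506996e-04,  1.87278772e-01,  9.82306657e-01, -5.11749855e-04]), 'wrist_force': array([-0.25745345, -0.03543779, -1.12640123]), 'moment': array([ 0.01659322, -0.0177302 ,  0.01129337]), 'width': 1.001910541590741}
```

View pics/top0.png

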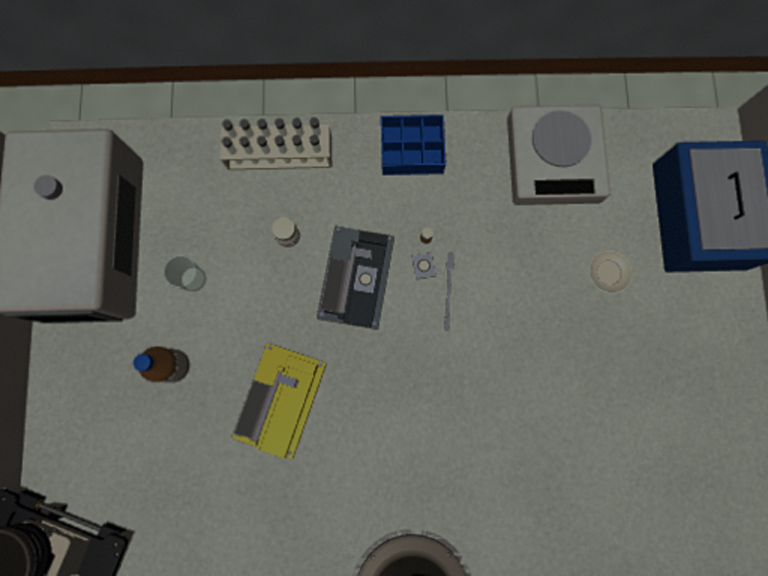

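View pics/scene0.png

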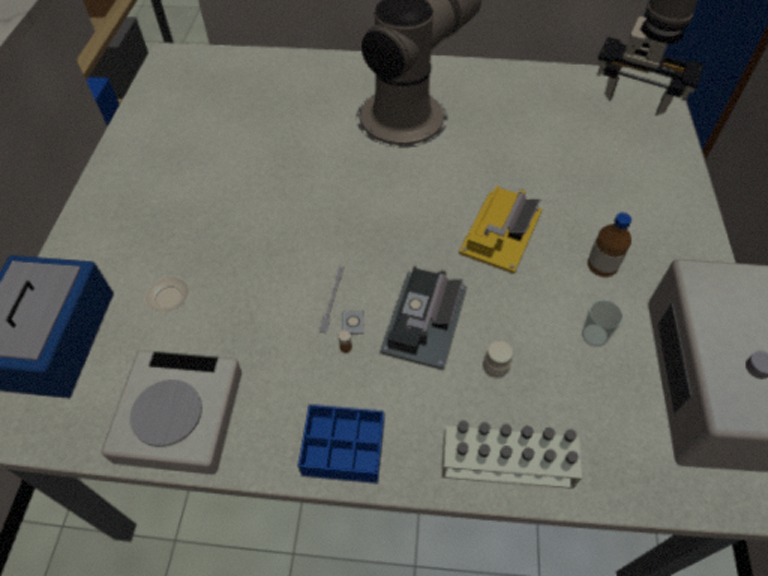

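The top view shows the grey stage with a holder in its channel at (356,278). There are two look-alikes: a yellow stage at (280,402) and a spare holder at (423,265). The grey one is meant, because the yellow is explicitly excluded and the spare lies on the table. I'll confirm with enlarged crops.

```bash
python3 - <<'E'
from h import *
c=np.load('top0.npy',allow_pickle=True).item()
im=cv2.convertScaleAbs(c['image'],alpha=1.6,beta=10)
save(im,'topc.png',(200,140,280,230),6.5)
P=cloud(c)
for (u,v) in [(222,152),(261,158),(252,217),(213,212),(244,186),(225,190),(283,177)]:
    print(u,v,np.round(P[v,u],4))
c=np.load('scene0.npy',allow_pickle=True).item()
im=cv2.convertScaleAbs(c['image'],alpha=1.6,beta=10)
save(im,'scenec.png',(245,170,325,250),7)
E
```

```text
222 152 [0.7092 0.1391 0.0041]
261 158 [0.6847 0.0192 0.0127]
252 217 [0.5052 0.0511 0.0006]
213 212 [0.5217 0.1669 0.0133]
244 186 [0.5934 0.0721 0.0387]
225 190 [0.5825 0.1281 0.0403]
283 177 [ 0.6246 -0.0464  0.0078]
```

View pics/topc.png

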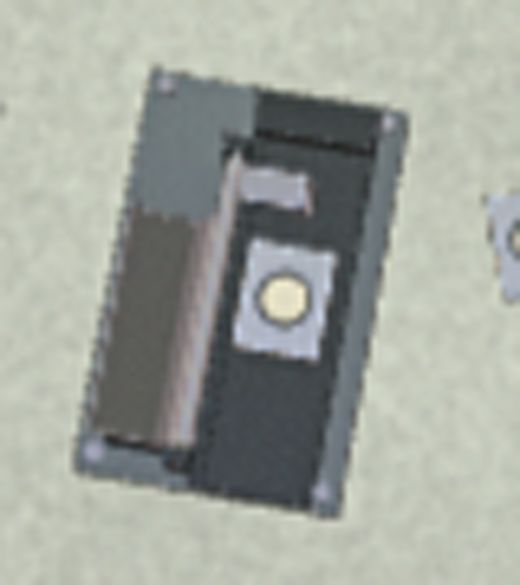

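View pics/scenec.png

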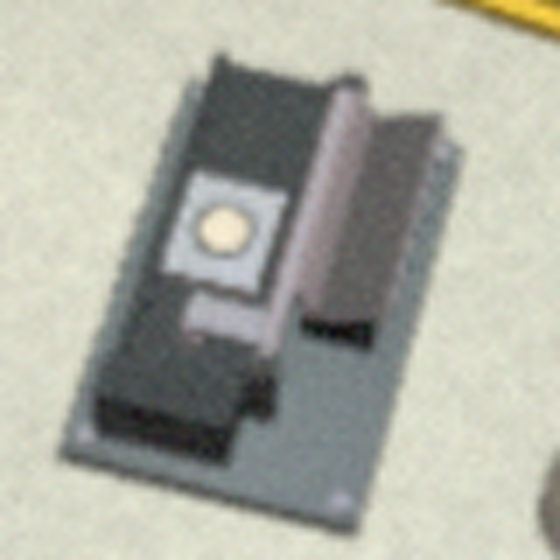

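```bash
python3 - <<'E'
from h import *
from scipy.optimize import least_squares
t=np.load('top0.npy',allow_pickle=True).item();s=np.load('scene0.npy',allow_pickle=True).item()
tp=np.array([(155,68),(408,110),(338,518),(75,470)])/6.5+[200,140]
sp=np.array([(355,530),(62,455),(197,78),(462,145)])/7+[245,170]
X=[]
for a,b in zip(tp,sp):
    r=least_squares(lambda p:np.r_[(proj(t,p)-a).ravel(),(proj(s,p)-b).ravel()],[.6,.1,.02]);X.append(r.x);print(r.x.round(4),r.cost)
X=np.array(X)
for i in range(4):
    d=X[i]-X[(i+1)%4];print(np.linalg.norm(d),np.degrees(np.arctan2(d[1],d[0])))
E
```

```text
[0.713  0.1347 0.0073] 0.25587338346819816
[0.6895 0.0154 0.0069] 0.3472600853795752
[0.4961 0.0544 0.0078] 1.1931208144768648
[0.5216 0.1734 0.0075] 0.252436369829043
0.1216185130399565 78.86017529854314
0.1972212571867132 -11.399058839987381
0.12176850372084941 -102.0888784494692
0.19520295639913368 168.55911363642912
```

jog_arm(moves=[[0,0,0,-0.038,-0.018,0,0.036],[0,0,0,-0.038,-0.018,0,0.036],[0,0,0,-0.038,-0.018,0,0.036],[0,0,0,-0.038,-0.018,0,0.036],[0,0,0,-0.038,-0.018,0,0.036],[0,0,0,-0.038,-0.018,0,0.036],[0,0,0,-0.038,-0.018,0,0.036],[0,0,0,-0.038,-0.018,0,0.036],[0,0,0,-0.038,-0.018,0,0.036],[0,0,0,-0.038,-0.018,0,0.036],[0,0,0,-0.038,-0.018,0,0.036],[0,0,0,-0.038,-0.018,0,0.036]])

```text
t: 1.35
tool_pos: [0.5385, 0.1181, 0.2265]
eef_rot: [-0.0, 0.187, 0.982, 0.0]
wrist_force: [0.6, 0.6, -0.7]
width: 0.394
```

jog_arm(moves=[[0,0,-0.094,0,0,0,0.036],[0,0,-0.094,0,0,0,0.036],[0,0,0,0,0,0,0.036],[0,0,0,0,0,0,0.036]])

```text
t: 1.75
tool_pos: [0.5375, 0.1196, 0.2265]
eef_rot: [-0.0, 0.095, 0.995, 0.0]
wrist_force: [-0.8, -0.2, -0.4]
width: 0.392
```

```bash
python3 - <<'E'
from h import *
s=bot.read_state();print(s)
c=cam('wrist');np.save('wrist1.npy',c,allow_pickle=True)
save(cv2.convertScaleAbs(c['image'],alpha=1.5,beta=10),'wrist1.png',s=1.5)
E
```

```text
{'t': 1.75, 'joints': array([ 7.97814317e-02,  3.89539692e-01,  1.45268451e+00,  8.91215964e-05,
        1.29980747e+00, -1.29986034e+00]), 'joint_vel': array([ 0.00583668, -0.00423717, -0.00191909, -0.00083397, -0.00221476,
        0.00084188]), 'joint_efforts': array([-2.88631925e-01, -4.55958796e+01, -2.46687090e+01, -2.86442740e-02,
        8.49145744e-02, -1.16640895e-01]), 'tool_pos': array([0.53750606, 0.11964541, 0.22652541]), 'eef_rot': array([-2.23635815e-04,  9.54437072e-02,  9.95434804e-01,  3.97719328e-06]), 'wrist_force': array([-0.79956071, -0.15007548, -0.39253869]), 'moment': array([-0.020249  ,  0.00492311,  0.00185438]), 'width': 0.39167253419830694}
```

View pics/wrist1.png

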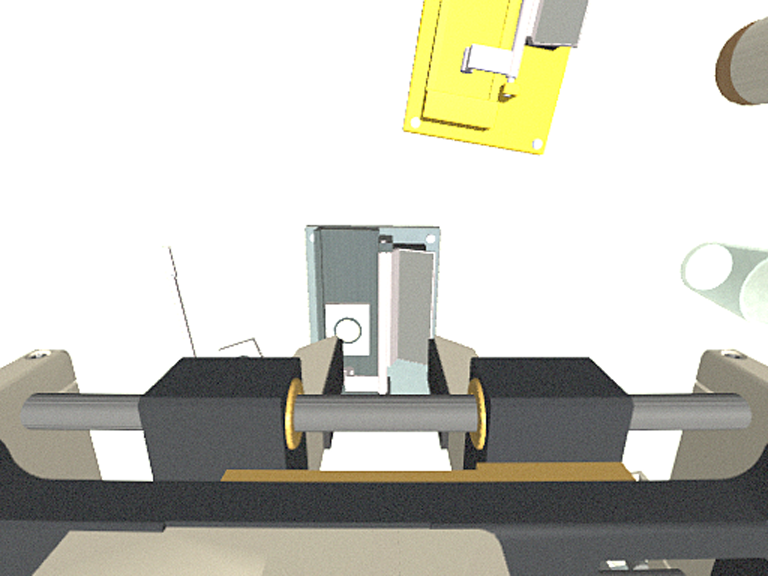

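```bash
python3 - <<'E'
from h import *
c=np.load('wrist1.npy',allow_pickle=True).item()
save(c['image'],'w1c.png',(195,145,300,270),4.8)
P=cloud(c)
yaw=np.radians(-11.3);ex=np.array([np.cos(yaw),np.sin(yaw),0]);ey=np.array([-ex[1],ex[0],0])
o=np.array([.628,.071,0])
S=np.stack([(P-o)@ex,(P-o)@ey,P[...,2]],-1)
for v in range(150,262,8):print(v,' '.join('%4d,%3d,%2d'%tuple(S[v,u]*1000) for u in range(204,296,6)))
E
```

```text
150 -123,-41, 6 -123,-33, 6 -123,-25, 5 -123,-17, 4 -123, -8, 4 -123,  0, 3 -123,  7, 4 -123, 16, 1 -123, 24, 3 -123, 32, 1 -122, 41, 0 -123, 49, 0 -122, 58,-4 -123, 66,-1 -122, 75,-2 -123, 83,-1
158 -113,-41,11 -117,-29,32 -116,-22,28 -116,-14,29 -116, -6,29 -116,  1,28 -116,  9,28 -116, 17,27 -115, 24,21 -116, 32,26 -113, 41, 9 -113, 49,10 -113, 57,11 -113, 65, 9 -114, 73,12 -111, 84,-2
166 -102,-41,10 -106,-29,32 -105,-22,29 -105,-14,28 -105, -6,28 -105,  1,27 -105,  9,28 -105, 17,28 -110, 25,50 -111, 32,52 -108, 40,38 -107, 48,36 -105, 56,24 -105, 64,24 -102, 74, 9 -100, 84, 0
174  -90,-42,10  -96,-30,34  -94,-23,27  -95,-15,28  -95, -7,28  -95,  0,28  -94,  8,26  -95, 16,28 -100, 25,49 -100, 32,49  -97, 40,39  -97, 48,38  -98, 55,43  -99, 63,45 -100, 70,49  -88, 85,-2
182  -79,-43,10  -85,-30,33  -83,-23,28  -84,-15,29  -83, -7,28  -83,  0,27  -83,  8,27  -84, 16,28  -89, 25,49  -89, 32,47  -87, 40,39  -86, 48,38  -88, 56,42  -88, 63,45  -89, 70,47  -76, 85,-1
190  -63,-46,-1  -73,-31,32  -73,-23,29  -72,-15,28  -72, -7,28  -72,  0,28  -72,  8,28  -72, 16,28  -79, 25,49  -79, 32,50  -75, 40,38  -76, 48,39  -77, 56,42  -78, 63,45  -79, 71,48  -64, 85, 0
198  -50,-47,-2  -55,-35,10  -61,-24,28  -61,-16,29  -61, -7,28  -61,  0,28  -61,  8,28  -61, 16,28  -68, 25,50  -68, 33,49  -64, 41,37  -65, 48,38  -65, 56,40  -67, 64,45  -68, 71,50  -52, 86,-1
206  -38,-47,-1  -42,-36,10  -49,-24,28  -52,-15,35  -53, -7,37  -52,  0,35  -53,  8,37  -49, 16,28  -57, 25,48  -57, 33,50  -53, 41,37  -53, 49,38  -55, 56,43  -55, 64,44  -57, 72,48  -39, 87,-2Traceback (most recent call last):
  File "<stdin>", line 8, in <module>
  File "<stdin>", line 8, in <genexpr>
ValueError: cannot convert float NaN to integer
```

View pics/w1c.png

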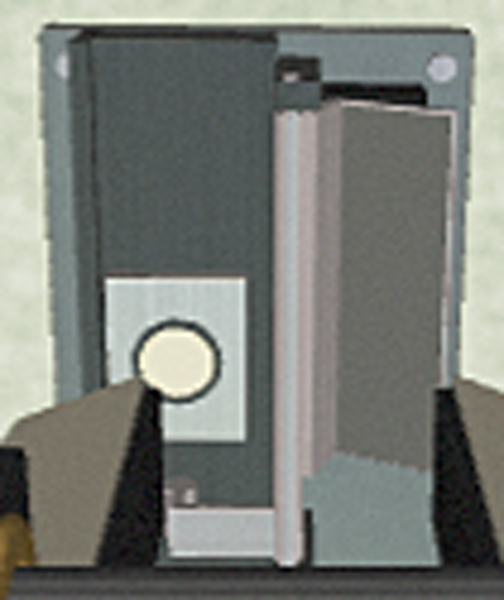

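```bash
python3 - <<'E'
from h import *
c=np.load('wrist1.npy',allow_pickle=True).item()
yaw=np.radians(-11.3);ex=np.array([np.cos(yaw),np.sin(yaw),0]);ey=np.array([-ex[1],ex[0],0])
o=np.array([.628,.071,0])
def st(p,z):
    p=np.array(p)/4.8+[195-.4,145-.4]
    C,D=rays(c,[p]);D=D[0];q=C+D*(z-C[2])/D[2]-o;return np.round([q@ex*1e3,q@ey*1e3],1)
for n,p,z in [('hold rl',(106,277),.038),('hold rr',(245,277),.038),('hold fr',(245,442),.038),
 ('disc',(177,361),.038),('rod near',(289,112),.052),('rod far',(288,560),.052),('bar corner lo',(325,98),.038),('bar out',(452,113),.051),('bar out far',(432,470),.051),('bar in far',(330,455),.037),
 ('plate L',(42,28),.010),('plate R',(470,28),.010),('bed end L',(85,38),.03),('bed end R',(277,38),.03),('rail in near',(100,90),.03),('rail in far',(102,380),.03),('rail top in',(90,45),.035),('nose L',(165,510),.042)]: print(n,st(p,z))
s=bot.read_state();T=s['tool_pos']-o;print(T@ex,T@ey)
E
```

```text
hold rl [-58.4 -22.2]
hold rr [-58.6  16.6]
hold fr [-7.9 16.2]
disc [-33.2  -2.9]
rod near [-108.4   28.8]
rod far [22.4 28.9]
bar corner lo [-109.3   38.3]
bar out [-108.2   70.9]
bar out far [-6.  69.3]
bar in far [-3.4 41. ]
plate L [-123.5  -41.9]
plate R [-124.1   79.9]
bed end L [-123.8  -26.5]
bed end R [-124.1   25.3]
rail in near [-109.6  -23. ]
rail in far [-23.7 -25.8]
rail top in [-122.7  -24.4]
nose L [12.1 -7.1]
-0.09828625040055751 0.03008297558527531
```

Measured with the wrist and top cameras, the stage yaw is −11.3°. The wrist picture shows the holder (crop corners (106,277) to (245,442)) with its rear end at stage x≈−59.5. The TCP is at stage (−99, +33) mm. I'll go to (−84, 27.5) and down to z≈55 mm.

jog_arm(moves=[[0,0,-0.005,-0.015,-0.0055,0,0.04],[0,0,0,0,0,0.03,0.04],[0,0,0,0,0,0.04,0.04],[0,0,0,0,0,0.04,0.04],[0,0,0,0,0,0.03,0.04],[0,0,0,0,0,0.02,0.04],[0,0,0,0,0,0.01,0.04],[0,0,0,0,0,0,0.04]])

```text
t: 2.6
tool_pos: [0.5507, 0.1116, 0.0558]
eef_rot: [-0.001, 0.092, 0.996, -0.0]
wrist_force: [0.2, 0.2, 1.1]
width: 0.436
```

```bash
python3 - <<'E'
from h import *
s=bot.read_state()
yaw=np.radians(-11.3);ex=np.array([np.cos(yaw),np.sin(yaw),0]);ey=np.array([-ex[1],ex[0],0])
o=np.array([.628,.071,0])+.001*ex-.003*ey
T=s['tool_pos']-o;print(T@ex,T@ey,T[2],s['wrist_force'],s['width'])
for n,b in(('wrist',(195,145,300,270)),('scene',(245,150,345,250)),('top',(190,130,290,230))):
    c=cam(n);np.save(n+'2.npy',c,allow_pickle=True); save(cv2.convertScaleAbs(c['image'],alpha=1.3,beta=10),n+'2.png',b,4.8)
E
cd pics; python3 -c "
import cv2,numpy as np
a=[cv2.imread(n+'2.png') for n in('wrist','scene')]
a=[cv2.resize(i,(400,480)) for i in a]
cv2.imwrite('m2.png',np.hstack(a))"
```

```text
-0.08477215675025562 0.027614646758592955 0.05575737705421828 [0.2420547  0.17467458 1.14145757] 0.4361275236653654
```

View pics/m2.png

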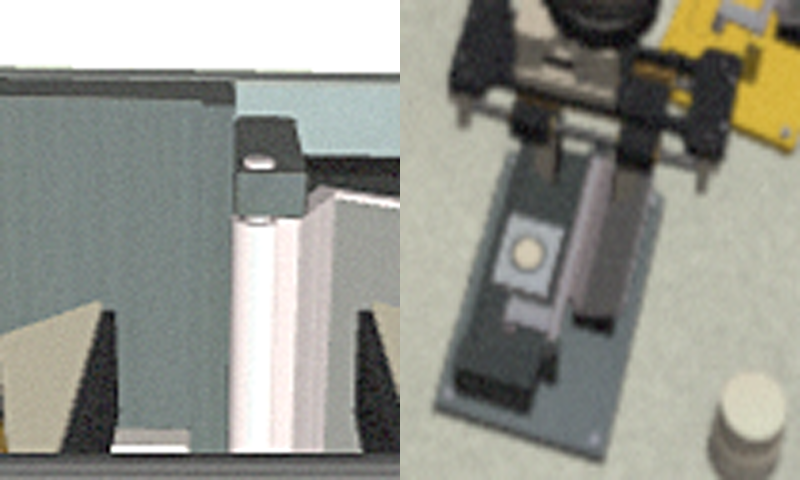

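The pictures show one finger over the channel behind the holder (scene crop (540,150)) and the other over the bar (635,150). Next I press down.

jog_arm(moves=[[0,0,0,0,0,0.006,0.04],[0,0,0,0,0,0.006,0.04],[0,0,0,0,0,0.005,0.04],[0,0,0,0,0,0.004,0.04],[0,0,0,0,0,0.001,0.04],[0,0,0,0,0,0,0.04]])

```text
t: 3.35
tool_pos: [0.5515, 0.1112, 0.0348]
eef_rot: [0.0, 0.092, 0.996, 0.0]
wrist_force: [-0.8, -1.9, 4.8]
width: 0.439
```

jog_arm(moves=[[0,0,0,0,0,0.001,0.04],[0,0,0,0,0,0.001,0.04],[0,0,0,0,0,0,0.04]])

```text
t: 3.65
tool_pos: [0.5518, 0.1114, 0.033]
eef_rot: [0.0, 0.092, 0.996, 0.0]
wrist_force: [-0.1, -2.6, 5.1]
width: 0.439
```

jog_arm(moves=[[0,0,0,0,0,0.001,0.04],[0,0,0,0,0,0.0005,0.04],[0,0,0,0,0,0,0.04]])

```text
t: 3.95
tool_pos: [0.5519, 0.1114, 0.032]
eef_rot: [0.001, 0.092, 0.996, 0.0]
wrist_force: [-1.2, -2.9, 8.1]
width: 0.435
```

```bash
cat > look.py <<'E'
import sys
from h import *
k=sys.argv[1]
s=bot.read_state()
yaw=np.radians(-11.3);ex=np.array([np.cos(yaw),np.sin(yaw),0]);ey=np.array([-ex[1],ex[0],0])
o=np.array([.628,.071,0])+.001*ex-.003*ey
T=s['tool_pos']-o;F=s['wrist_force'];print(s['t'],'stage TCP',T@ex,T@ey,T[2],'F stage',F@ex,F@ey,F[2])
c=cam('scene');P=cloud(c)
a=cv2.resize(cv2.convertScaleAbs(c['image'][170:250,245:325],alpha=1.4,beta=10),(560,560),interpolation=2)
w=cam('wrist');b=cv2.resize(w['image'][130:,120:400],(240,218))
b=np.vstack([b,np.zeros((342,240,3),np.uint8)])
save(np.hstack([a,b]),'m%s.png'%k)
np.save('scene%s.npy'%k,c,allow_pickle=True)
E
python3 look.py 3
```

```text
3.95 stage TCP -0.08354944203188316 0.027712126052983486 0.03198528777669041 F stage -0.5967837803530819 -3.0743871248867207 8.102676593565985
```

View pics/m3.png

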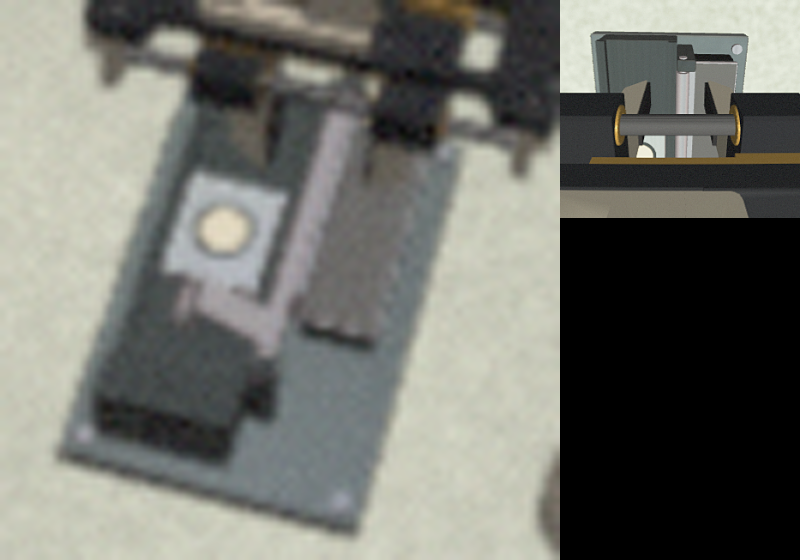

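The bar is level, the nose is raised at scene crop (235,310), and the holder hasn't moved. Now I slide toward the stop.

jog_arm(moves=[[0,0,0,-0.003,0,0,0.04],[0,0,0,-0.004,0,0,0.04],[0,0,0,-0.004,0,0,0.04],[0,0,0,-0.004,0,0,0.04],[0,0,0,-0.004,0,0,0.04],[0,0,0,-0.004,0,0,0.04],[0,0,0,-0.004,0,0,0.04],[0,0,0,-0.003,0,0,0.04],[0,0,0,0,0,0,0.04]])

```text
t: 4.95
tool_pos: [0.5811, 0.1066, 0.032]
eef_rot: [0.0, 0.092, 0.996, 0.001]
wrist_force: [-3.2, 1.1, 8.4]
width: 0.437
```

```bash
python3 look.py 4
```

```text
4.95 stage TCP -0.0539218165332847 0.028688225256049776 0.03199943736911977 F stage -3.375002384417609 0.4828714197369499 8.447303834473937
```

View pics/m4.png

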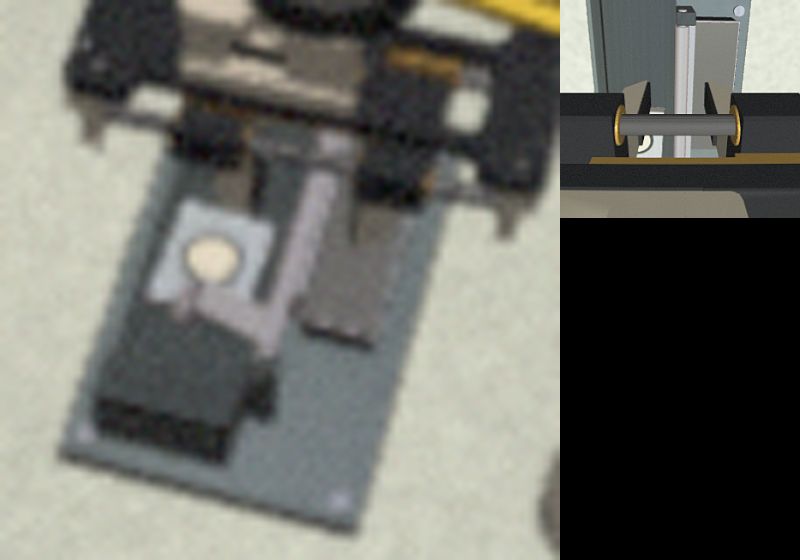

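The holder is being pushed and is just entering under the nose. I'll continue.

jog_arm(moves=[[0,0,0,-0.003,-0.0005,0,0.04],[0,0,0,-0.004,-0.0005,0,0.04],[0,0,0,-0.004,0,0,0.04],[0,0,0,-0.004,0,0,0.04],[0,0,0,-0.004,0,0,0.04],[0,0,0,-0.004,0,0,0.04],[0,0,0,-0.003,0,0,0.04],[0,0,0,-0.002,0,0,0.04],[0,0,0,0,0,0,0.04]])

```text
t: 5.95
tool_pos: [0.6083, 0.1005, 0.0321]
eef_rot: [0.0, 0.092, 0.996, 0.001]
wrist_force: [-2.9, -0.2, 8.9]
width: 0.436
```

```bash
python3 look.py 5
```

```text
5.95 stage TCP -0.026075034565592757 0.02810897324086323 0.032054607084278444 F stage -2.771318188092442 -0.7125632599343996 8.88836740075519
```

View pics/m5.png

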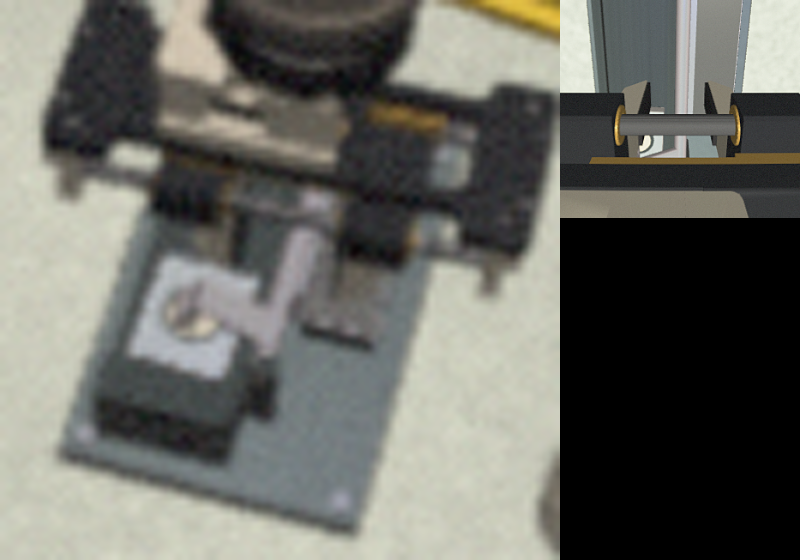

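jog_arm(moves=[[0,0,0,-0.002,0,0,0.04],[0,0,0,-0.002,0,0,0.04],[0,0,0,-0.001,0,0,0.04],[0,0,0,0,0,0,0.04]])

```text
t: 6.45
tool_pos: [0.613, 0.0997, 0.032]
eef_rot: [-0.0, 0.092, 0.996, 0.001]
wrist_force: [-3.6, 0.3, 9.3]
width: 0.437
```

jog_arm(moves=[[0,0,0,-0.001,0,0,0.04],[0,0,0,0,0,0,0.04]])

```text
t: 6.65
tool_pos: [0.6137, 0.0996, 0.032]
eef_rot: [-0.0, 0.092, 0.996, 0.001]
wrist_force: [-4.4, 0.3, 10.1]
width: 0.437
```

jog_arm(moves=[[0,0,0,-0.001,0,0,0.04],[0,0,0,0,0,0,0.04]])

```text
t: 6.85
tool_pos: [0.6138, 0.0995, 0.032]
eef_rot: [-0.001, 0.092, 0.996, 0.001]
wrist_force: [-6.5, 1.0, 12.2]
width: 0.434
```

jog_arm(moves=[[0,0,0,-0.001,0,0,0.04],[0,0,0,0,0,0,0.04]])

```text
t: 7.05
tool_pos: [0.6139, 0.0994, 0.032]
eef_rot: [-0.002, 0.092, 0.996, 0.001]
wrist_force: [-10.2, 1.4, 13.5]
width: 0.437
```

```bash
python3 look.py 6; python3 - <<'E'
from h import *
c=cam('wrist');save(cv2.convertScaleAbs(c['image'],alpha=1.1),'w6.png',(180,180,340,260),5)
E
```

```text
7.05 stage TCP -0.020361545549977166 0.028125089571052257 0.031979597525831405 F stage -10.302546957946335 -0.648335368867467 13.467866722322148
```

View pics/m6.png

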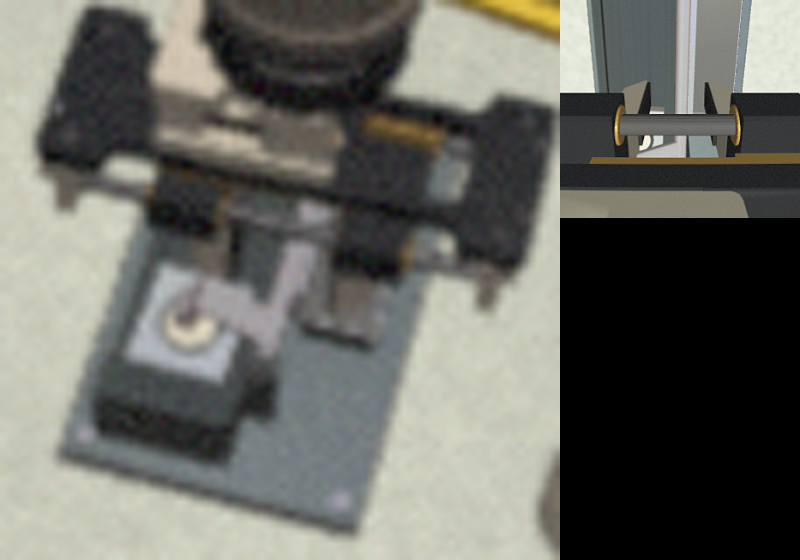

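View pics/w6.png

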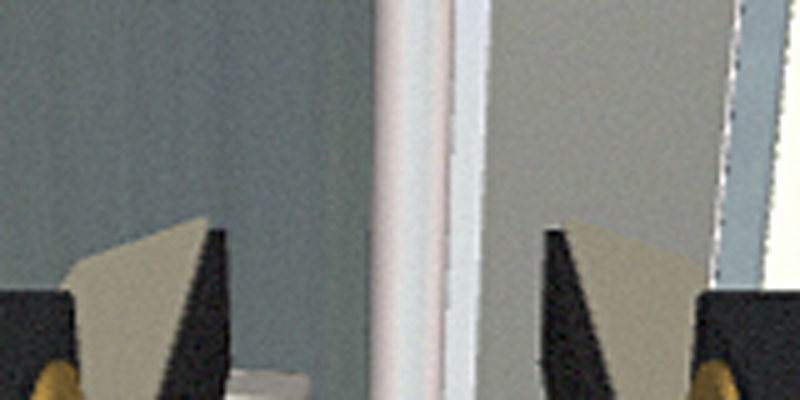

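```bash
python3 - <<'E'
from h import *
c=np.load('scene6.npy',allow_pickle=True).item()
save(cv2.convertScaleAbs(c['image'],alpha=1.5,beta=10),'s6c.png',(255,200,290,230),20)
w=cam('wrist');np.save('w6.npy',w,allow_pickle=True)
yaw=np.radians(-11.3);ex=np.array([np.cos(yaw),np.sin(yaw),0]);ey=np.array([-ex[1],ex[0],0])
o=np.array([.628,.071,0])+.001*ex-.003*ey
for p in [(229,370),(308,378),(300,377)]:
    q=np.array(p)/5+[180-.4,180-.4];C,D=rays(w,[q]);D=D[0];X=C+D*(.038-C[2])/D[2]-o;print(X@ex,X@ey)
E
```

```text
-0.014549955657634407 0.01025769564515899
-0.013566615512373545 0.02004281552015382
-0.013693161148645229 0.01905063399080954
```

View pics/s6c.png

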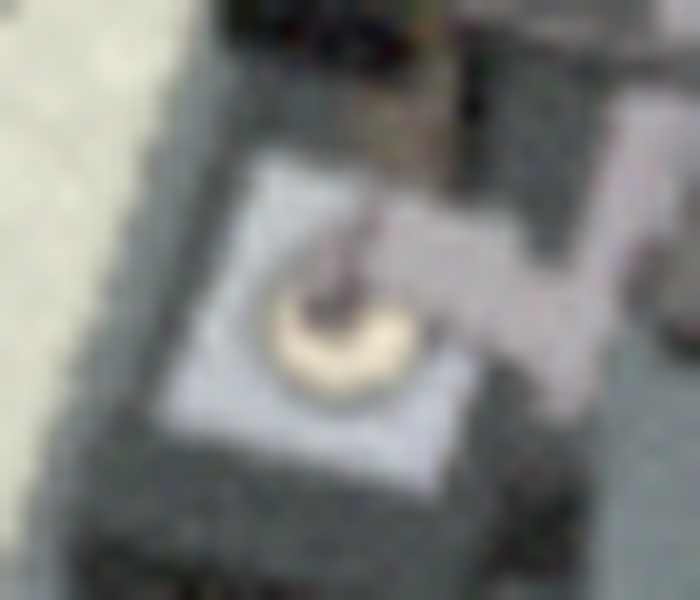

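```bash
python3 - <<'E'
from h import *
yaw=np.radians(-11.3);ex=np.array([np.cos(yaw),np.sin(yaw),0]);ey=np.array([-ex[1],ex[0],0]);ez=np.array([0,0,1.])
o=np.array([.628,.071,0])+.001*ex-.003*ey
W=lambda a:np.array([o+p[0]*1e-3*ex+p[1]*1e-3*ey+p[2]*1e-3*ez for p in a])
def draw(c,box,s,sets,name):
    im=cv2.convertScaleAbs(c['image'],alpha=1.5,beta=10)[box[1]:box[3],box[0]:box[2]]
    im=cv2.resize(im,None,fx=s,fy=s,interpolation=cv2.INTER_CUBIC)
    for a,col in sets:
        q=(proj(c,W(a))-[box[0],box[1]]+.5)*s
        cv2.polylines(im,[np.round(q).astype(int)],True,col,1)
    cv2.imwrite('pics/'+name,im[:,:,::-1])
R=lambda x0,x1,y0,y1,z:[(x0,y0,z),(x1,y0,z),(x1,y1,z),(x0,y1,z)]
home=(R(-10,40,-20,20,38),(255,0,0));st=(R(40,42,-22,22,46),(0,255,0));pl=(R(-125,70,-39,83,8),(0,0,255));stb=(R(-125,40,-22,22,30),(255,255,0))
st0=(R(-59.5,-9.5,-20,20,38),(255,0,0))
c=np.load('scene6.npy',allow_pickle=True).item()
draw(c,(245,170,325,250),9,[home,st,pl],'ov6.png')
c=np.load('scene0.npy',allow_pickle=True).item()
draw(c,(245,170,325,250),9,[st0,st,pl],'ov0.png')
w=np.load('w6.npy',allow_pickle=True).item()
draw(w,(180,180,340,260),5,[home],'ovw6.png')
E
```

```text
(no output)
```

View pics/ov6.png

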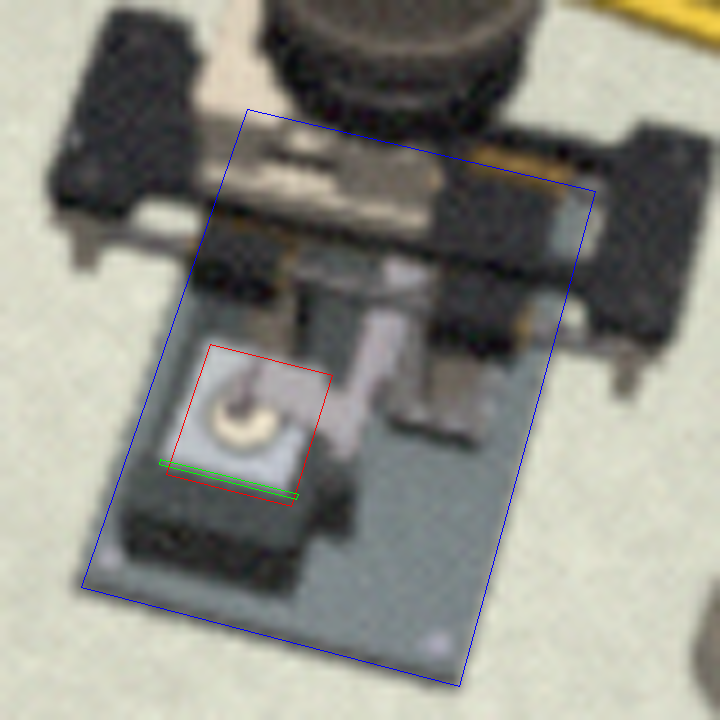

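View pics/ov0.png

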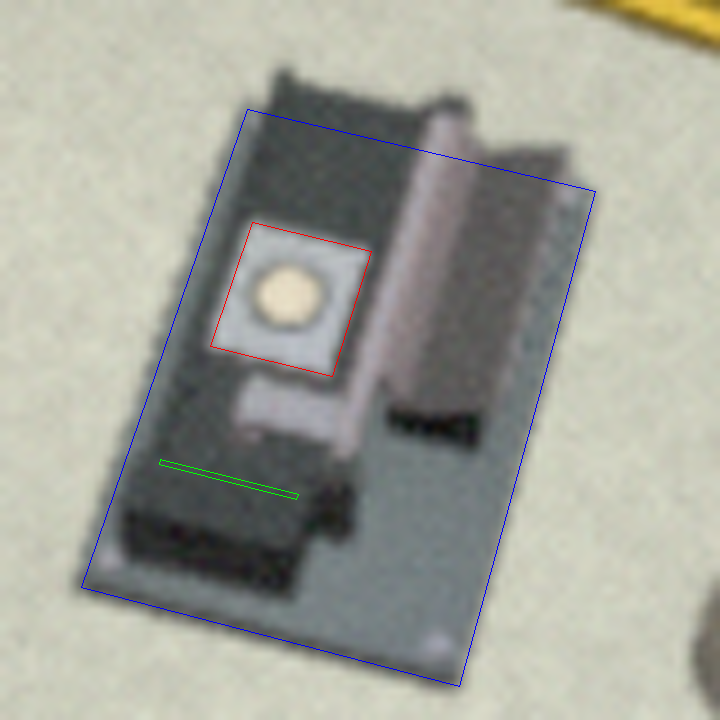

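View pics/ovw6.png

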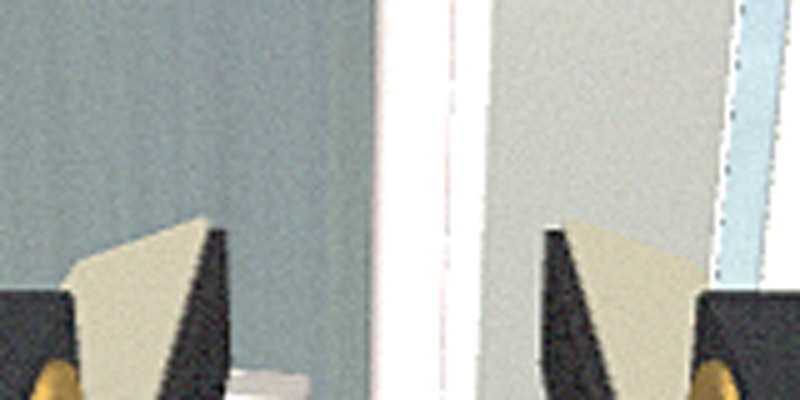

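The force rose to 10 N with no motion, which suggests the stop. The overlay and wrist view leave up to about 3 mm of doubt. I'll slide back with the bar still held down and look at the holder unobstructed.

jog_arm(moves=[[0,0,0,0.003,0,0,0.04],[0,0,0,0.005,0,0,0.04],[0,0,0,0.006,0,0,0.04],[0,0,0,0.006,0,0,0.04],[0,0,0,0.006,0,0,0.04],[0,0,0,0.006,0,0,0.04],[0,0,0,0.006,0,0,0.04],[0,0,0,0.006,0,0,0.04],[0,0,0,0.006,0,0,0.04],[0,0,0,0.003,0,0,0.04],[0,0,0,0,0,0,0.04]])

```text
t: 8.35
tool_pos: [0.5647, 0.1085, 0.0321]
eef_rot: [0.001, 0.092, 0.996, 0.001]
wrist_force: [0.3, -0.1, 7.0]
width: 0.436
```

```bash
python3 look.py 7; python3 - <<'E'
from h import *
yaw=np.radians(-11.3);ex=np.array([np.cos(yaw),np.sin(yaw),0]);ey=np.array([-ex[1],ex[0],0]);ez=np.array([0,0,1.])
o=np.array([.628,.071,0])+.001*ex-.003*ey
W=lambda a:np.array([o+p[0]*1e-3*ex+p[1]*1e-3*ey+p[2]*1e-3*ez for p in a])
def draw(c,box,s,sets,name,al):
    im=cv2.convertScaleAbs(c['image'],alpha=al,beta=10)[box[1]:box[3],box[0]:box[2]]
    im=cv2.resize(im,None,fx=s,fy=s,interpolation=cv2.INTER_CUBIC)
    for a,col in sets:
        q=(proj(c,W(a))-[box[0],box[1]]+.5)*s
        cv2.polylines(im,[np.round(q).astype(int)],True,col,1)
    cv2.imwrite('pics/'+name,im[:,:,::-1])
R=lambda x0,x1,y0,y1,z:[(x0,y0,z),(x1,y0,z),(x1,y1,z),(x0,y1,z)]
home=(R(-10,40,-20,20,38),(255,0,0))
rod=(R(-106,30,28,36,48),(0,255,0))
c=np.load('scene7.npy',allow_pickle=True).item()
draw(c,(255,195,295,235),15,[home],'ov7.png',1.5)
w=cam('wrist');np.save('w7.npy',w,allow_pickle=True)
draw(w,(190,150,330,280),5,[home,rod],'ovw7.png',1.0)
E
```

```text
8.35 stage TCP -0.07043178257536323 0.027413970611688675 0.03205856219881213 F stage 0.3224991635999933 -0.07319794333119303 6.990696646622213
```

View pics/ov7.png

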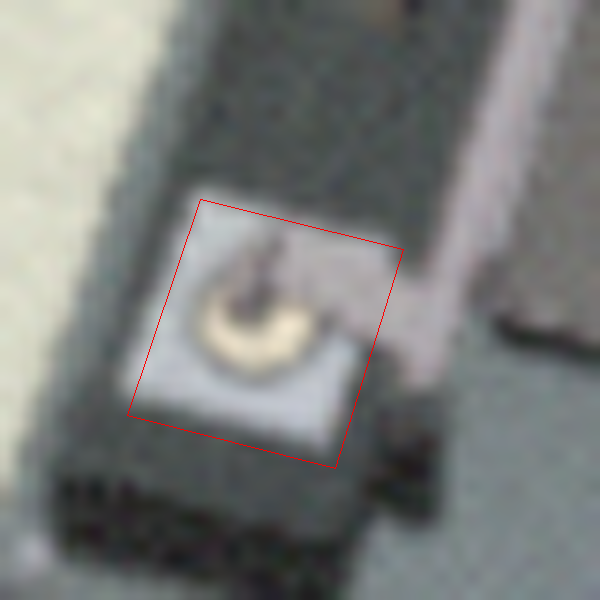

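View pics/ovw7.png

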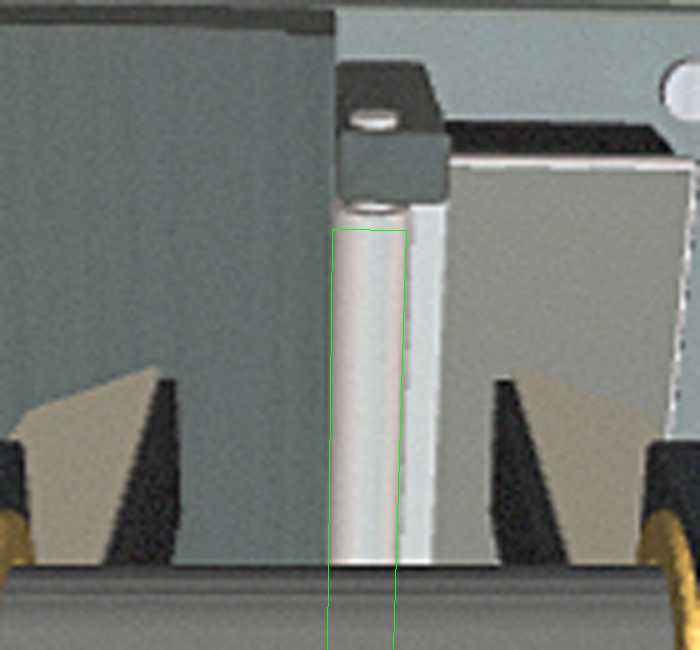

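The scene crop shows the holder rear edge, (195,190) to (390,235), within about 1–2.5 mm of the predicted home line. That isn't conclusive. I'll re-push from a more central contact (5 mm further right) and see whether it stops at the same place.

jog_arm(moves=[[0,0,0,0.0,-0.003,0,0.04],[0,0,0,-0.004,-0.002,0,0.04],[0,0,0,-0.006,0,0,0.04],[0,0,0,-0.006,0,0,0.04],[0,0,0,-0.006,0,0,0.04],[0,0,0,-0.006,0,0,0.04],[0,0,0,-0.006,0,0,0.04],[0,0,0,-0.006,0,0,0.04],[0,0,0,-0.004,0,0,0.04],[0,0,0,-0.002,0,0,0.04],[0,0,0,-0.002,0,0,0.04],[0,0,0,0,0,0,0.04]])

```text
t: 9.7
tool_pos: [0.6101, 0.095, 0.0321]
eef_rot: [-0.0, 0.092, 0.996, 0.0]
wrist_force: [-3.7, 0.0, 10.3]
width: 0.436
```

jog_arm(moves=[[0,0,0,-0.001,0,0,0.04],[0,0,0,-0.001,0,0,0.04],[0,0,0,0,0,0,0.04]])

```text
t: 10.0
tool_pos: [0.6118, 0.0947, 0.0321]
eef_rot: [-0.0, 0.092, 0.996, 0.0]
wrist_force: [-4.2, -0.5, 10.1]
width: 0.437
```

```bash
python3 look.py 8
```

```text
10.0 stage TCP -0.02153774184518465 0.02304977740207885 0.032061840995593054 F stage -4.0200930348576565 -1.2721146080034822 10.126397799633944
```

jog_arm(moves=[[0,0,0,-0.001,0,0,0.04],[0,0,0,0,0,0,0.04]])

```text
t: 10.3
tool_pos: [0.6125, 0.0946, 0.032]
eef_rot: [-0.001, 0.092, 0.996, 0.0]
wrist_force: [-5.2, 0.9, 9.9]
width: 0.438
```

jog_arm(moves=[[0,0,0,-0.001,0,0,0.04],[0,0,0,0,0,0,0.04]])

```text
t: 10.5
tool_pos: [0.6126, 0.0945, 0.032]
eef_rot: [-0.002, 0.092, 0.996, 0.0]
wrist_force: [-7.4, 0.7, 12.9]
width: 0.439
```

jog_arm(moves=[[0,0,0,-0.001,0,0,0.04],[0,0,0,0,0,0,0.04]])

```text
t: 10.7
tool_pos: [0.6128, 0.0944, 0.032]
eef_rot: [-0.002, 0.092, 0.996, 0.0]
wrist_force: [-9.9, 1.3, 15.8]
width: 0.438
```

```bash
python3 look.py 9
```

```text
10.7 stage TCP -0.020528287110636294 0.0229768751598682 0.03199505726490274 F stage -9.953338087207529 -0.6810708453195377 15.838601361755565
```

It stops at the same place (x=−20.5 versus −20.4) with the force rising again. I'll back off once more with the bar down and measure the holder edges from a rectified scene image.

jog_arm(moves=[[0,0,0,0.003,0,0,0.04],[0,0,0,0.005,0,0,0.04],[0,0,0,0.006,0,0,0.04],[0,0,0,0.006,0,0,0.04],[0,0,0,0.006,0,0,0.04],[0,0,0,0.006,0,0,0.04],[0,0,0,0.006,0,0,0.04],[0,0,0,0.006,0,0,0.04],[0,0,0,0.004,0,0,0.04],[0,0,0,0,0,0,0.04]])

```text
t: 11.8
tool_pos: [0.5686, 0.1028, 0.0321]
eef_rot: [0.001, 0.092, 0.996, 0.001]
wrist_force: [0.2, 1.3, 6.9]
width: 0.439
```

```bash
cat > rect.py <<'E'
from h import *
yaw=np.radians(-11.3);ex=np.array([np.cos(yaw),np.sin(yaw),0]);ey=np.array([-ex[1],ex[0],0]);ez=np.array([0,0,1.])
o=np.array([.628,.071,0])+.001*ex-.003*ey
def rect(c,img,z=.038,x=(-90,60),y=(-40,40),r=.25):
    xs=np.arange(*x,r);ys=np.arange(*y,r);X,Y=np.meshgrid(xs,ys,indexing='ij')
    W=o+X.reshape(-1,1)*1e-3*ex+Y.reshape(-1,1)*1e-3*ey+z*ez
    q=proj(c,W).astype(np.float32).reshape(*X.shape,2)
    return xs,ys,cv2.remap(img,q[...,0],q[...,1],cv2.INTER_CUBIC)
E
python3 - <<'E'
from rect import *
s0=np.load('scene0.npy',allow_pickle=True).item();t0=np.load('top0.npy',allow_pickle=True).item()
def avg(n):
    fs=[cam(n) for _ in range(4)];c=fs[0];c['image']=np.mean([f['image'].astype(float) for f in fs],0).astype(np.float32);return c
s1=avg('scene');t1=avg('top')
np.save('s9.npy',s1,allow_pickle=True);np.save('t9.npy',t1,allow_pickle=True)
out=[]
for n,c in(('s0',s0),('s1',s1),('t0',t0),('t1',t1)):
    xs,ys,r=rect(c,c['image'].astype(np.float32));g=r.mean(-1)
    for yr in((-17,-13),(-9,-5),(6,10),(14,17)):
        m=(ys>yr[0])&(ys<yr[1]);p=cv2.GaussianBlur(g[:,m].mean(1).reshape(-1,1),(1,9),0).ravel();d=np.gradient(p)
        print(n,yr,'rise',xs[np.argmax(d[8:-8])+8],'fall',xs[np.argmin(d[8:-8])+8])
    out.append(np.clip(r*1.4,0,255).astype(np.uint8)[::-1,::-1])
cv2.imwrite('pics/rect.png',cv2.resize(np.vstack([np.hstack(out[:2]),np.hstack(out[2:])])[:,:,::-1],None,fx=.6,fy=.5)[:600])
print(bot.read_state()['t'])
E
```

```text
s0 (-17, -13) rise -58.25 fall -9.5
s0 (-9, -5) rise -60.25 fall -9.0
s0 (6, 10) rise -60.75 fall -9.25
s0 (14, 17) rise -59.5 fall -9.0
s1 (-17, -13) rise -10.75 fall 35.0
s1 (-9, -5) rise 15.25 fall 35.75
s1 (6, 10) rise -10.5 fall 35.0
s1 (14, 17) rise -11.5 fall 36.0
t0 (-17, -13) rise -59.25 fall -9.0
t0 (-9, -5) rise -59.5 fall -9.75
t0 (6, 10) rise -59.75 fall -9.5
t0 (14, 17) rise -59.25 fall -8.5
t1 (-17, -13) rise -4.25 fall -18.25
t1 (-9, -5) rise -6.75 fall -49.5
t1 (6, 10) rise -73.0 fall -64.25
t1 (14, 17) rise -64.25 fall -70.5
12.2
```

View pics/rect.png

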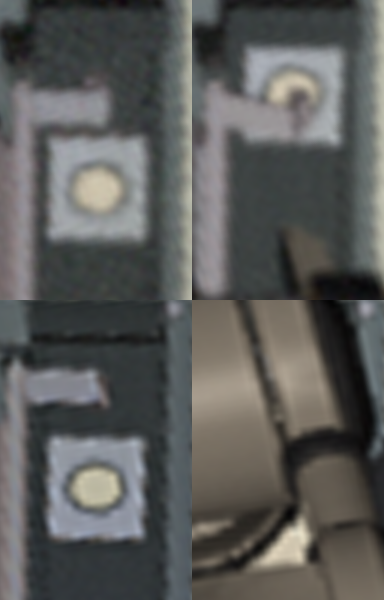

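The rear edge is now at x≈−10.6 and square, so the front is at ≈39.4 against a stop at 40. That is within the measurement error, and two hard contacts back it up. The pusher is clear of the holder, so I'll release the clip gently here and rise.

jog_arm(moves=[[0,0,0,0,0,-0.003,0.04],[0,0,0,0,0,-0.003,0.04],[0,0,0,0,0,-0.003,0.04],[0,0,0,0,0,-0.003,0.04],[0,0,0,0,0,-0.004,0.04],[0,0,0,0,0,-0.006,0.04],[0,0,0,0,0,-0.02,0.04],[0,0,0,0,0,-0.04,0.04],[0,0,0,0,0,-0.05,0.04],[0,0,0,0,0,-0.05,0.04],[0,0,0,0.02,0,0,0.04],[0,0,0,0,0,0,0.04]])

```text
t: 13.4
tool_pos: [0.5474, 0.1062, 0.2153]
eef_rot: [0.001, 0.091, 0.996, 0.0]
wrist_force: [-0.5, 0.1, -0.7]
width: 0.437
```

jog_arm(moves=[[0,0,0,0.04,0,0,0.04],[0,0,0,0.04,0,0,0.04],[0,0,0,0.02,0,0,0.04],[0,0,0,0,0,0,0.04]])

```text
t: 13.8
tool_pos: [0.4477, 0.1244, 0.2126]
eef_rot: [-0.001, 0.091, 0.996, -0.0]
wrist_force: [-0.3, -0.4, 0.9]
width: 0.435
```

```bash
python3 - <<'E'
from rect import *
s=bot.read_state();print(s['t'],s['tool_pos'],s['wrist_force'])
out=[]
for n in('scene','top'):
    fs=[cam(n) for _ in range(3)];c=fs[0];c['image']=np.mean([f['image'].astype(float) for f in fs],0).astype(np.float32)
    xs,ys,r=rect(c,c['image']);g=r.mean(-1)
    for yr in((-17,-13),(-9,-5),(6,10),(14,17)):
        m=(ys>yr[0])&(ys<yr[1])
        p=cv2.GaussianBlur(g[:,m].mean(1).reshape(-1,1),(1,9),0).ravel();d=np.gradient(p);k=(xs>-30)&(xs<0);k2=(xs>25)&(xs<50)
        print(n,yr,xs[k][np.argmax(d[k])],xs[k2][np.argmin(d[k2])])
    out.append(np.clip(r*1.4,0,255).astype(np.uint8)[::-1,::-1])
    P=cloud(c);S=np.stack([(P-o)@ex,(P-o)@ey,P[...,2]],-1)*1e3
    for nm,(a,b,e,f) in dict(nose=(7,21,-3,10),barL=(-100,-20,65,70),barR=(-100,-20,47,52),hold=(-7,2,-15,15)).items():
        m=(S[...,0]>a)&(S[...,0]<b)&(S[...,1]>e)&(S[...,1]<f);print(n,nm,m.sum(),np.nanmedian(S[...,2][m]))
    full=cv2.resize(np.clip(c['image']*1.3,0,255).astype(np.uint8),(768,576));cv2.imwrite('pics/f%s.png'%n,full[:,:,::-1])
cv2.imwrite('pics/rect2.png',np.hstack(out)[:,:,::-1])
E
```

```text
13.8 [0.44765341 0.12443434 0.21263588] [-0.31168231 -0.37866046  0.85414469]
scene (-17, -13) -11.0 35.0
scene (-9, -5) -12.75 35.75
scene (6, 10) -10.5 35.0
scene (14, 17) -9.5 36.0
scene nose 25 56.02321104329566
scene barL 39 41.28764848933919
scene barR 38 36.85006643987715
scene hold 14 39.419634010496424
top (-17, -13) -11.75 38.25
top (-9, -5) -11.25 38.75
top (6, 10) -11.0 39.25
top (14, 17) -10.5 38.75
top nose 22 56.45812401611994
top barL 14 38.95909148913268
top barR 6 35.01420800847388
top hold 30 37.15913864590548
```

View pics/rect2.png

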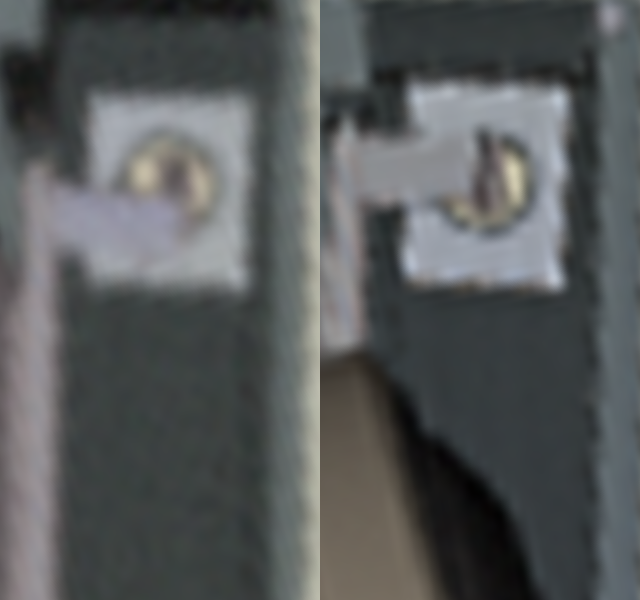

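View pics/ftop.png

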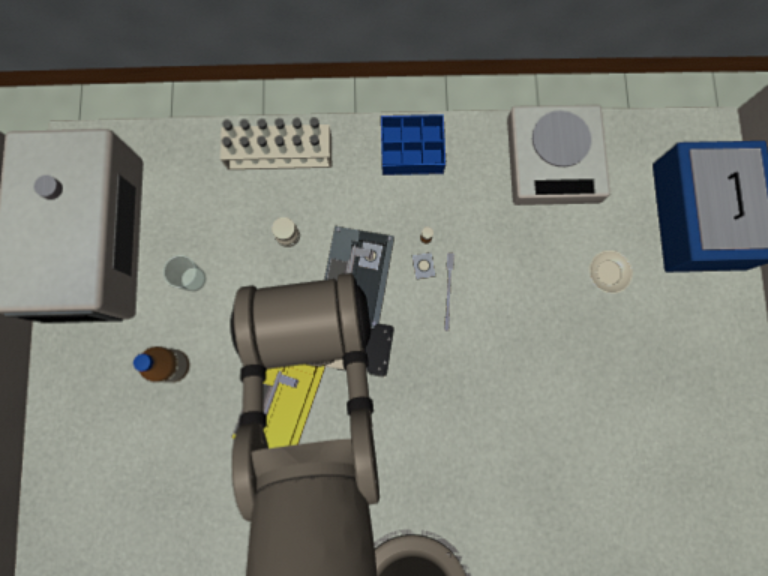

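The clip has closed on the holder, and nothing else has moved. The top view resolves only about 3 mm per pixel, so I'll check the stop gap with the wrist camera from above.

jog_arm(moves=[[0,0,0,-0.04,0,0,0.04],[0,0,0,-0.04,0,0,0.04],[0,0,0,-0.04,0,0,0.04],[0,0,0,-0.03,0,0,0.04],[0,0,0,0,0,0,0.04],[0,0,0,0,0,0,0.04]])

```text
t: 14.7
tool_pos: [0.5976, 0.0963, 0.212]
eef_rot: [-0.001, 0.092, 0.996, -0.0]
wrist_force: [-0.7, 0.0, -0.3]
width: 0.434
```

```bash
python3 - <<'E'
from rect import *
s=bot.read_state();T=s['tool_pos']-o;print(s['t'],T@ex,T@ey,T[2])
c=cam('wrist');np.save('w10.npy',c,allow_pickle=True)
save(c['image'],'w10.png',s=1.5)
q=proj(c,np.array([o+x*1e-3*ex+y*1e-3*ey+.038*ez for x,y in((-10,0),(40,0),(-10,-20),(40,20))]));print(q)
u,v=q.mean(0);b=[int(u-45),int(v-45),int(u+45),int(v+45)];save(cv2.convertScaleAbs(c['image'],alpha=1.5,beta=15),'w10c.png',b,6.5);print(b)
E
```

```text
14.7 -0.03579795593521106 0.02182556198952093 0.21197673319354401
[[238.36200715 195.83123883]
 [238.6791223  231.76361361]
 [222.63301666 195.65094011]
 [253.76823212 231.93530977]]
[193, 168, 283, 258]
```

View pics/w10c.png

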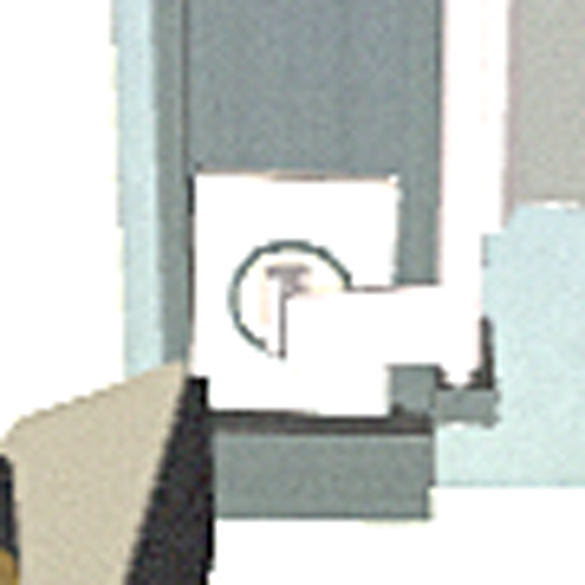

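```bash
python3 - <<'E'
from rect import *
cs=[cam('wrist') for _ in range(3)];c=cs[0]
im=np.mean([k['image'].astype(float) for k in cs],0).astype(np.float32)
g=lambda z,x,y:rect(c,im,z,x,y,.1)
for z,lab,xr in((.038,'rear',(-20,0)),(.038,'front',(32,44)),(.046,'stoptop',(36,48))):
    xs,ys,r=g(z,xr,(-25,25));p=r.mean(-1)
    for y0 in(-18,-15,-12,-9,-6,6,9,12,15,17,20):
        m=(ys>y0-1)&(ys<y0+1);q=cv2.GaussianBlur(p[:,m].mean(1).reshape(-1,1),(1,11),0).ravel();d=np.gradient(q)
        print(lab,y0,'rise %.1f (%.1f) fall %.1f (%.1f)'%(xs[np.argmax(d)],d.max(),xs[np.argmin(d)],d.min()))
xs,ys,r=g(.038,(-15,50),(-30,30))
im2=np.clip(r*1.1,0,255).astype(np.uint8);cv2.imwrite('pics/w11r.png',im2[::1,:,::-1])
E
```

```text
rear -18 rise -11.5 (6.0) fall -9.1 (-1.2)
rear -15 rise -11.1 (5.7) fall -9.1 (-1.6)
rear -12 rise -10.8 (7.5) fall -9.2 (-2.1)
rear -9 rise -10.8 (9.2) fall -9.2 (-2.2)
rear -6 rise -10.8 (10.6) fall -9.2 (-3.2)
rear 6 rise -10.4 (5.3) fall -8.0 (-1.0)
rear 9 rise -10.2 (5.1) fall -8.1 (-1.5)
rear 12 rise -9.9 (6.3) fall -8.1 (-1.8)
rear 15 rise -9.7 (8.8) fall -8.1 (-2.3)
rear 17 rise -9.8 (9.6) fall -8.2 (-2.1)
rear 20 rise -9.7 (2.7) fall -11.2 (-1.4)
front -18 rise 32.5 (1.7) fall 37.8 (-5.5)
front -15 rise 36.3 (5.0) fall 38.0 (-15.5)
front -12 rise 36.3 (5.0) fall 38.0 (-14.5)
front -9 rise 36.3 (4.4) fall 38.0 (-14.0)
front -6 rise 36.2 (3.6) fall 38.1 (-11.5)
front 6 rise 43.4 (4.4) fall 39.1 (-11.3)
front 9 rise 43.4 (4.3) fall 39.1 (-13.3)
front 12 rise 37.4 (4.7) fall 39.1 (-15.2)
front 15 rise 37.4 (5.1) fall 39.1 (-14.9)
front 17 rise 43.4 (4.2) fall 39.1 (-11.3)
front 20 rise 43.3 (3.7) fall 36.6 (-2.5)
stoptop -18 rise 45.9 (0.6) fall 44.2 (-0.9)
stoptop -15 rise 39.9 (3.0) fall 41.7 (-0.8)
stoptop -12 rise 39.9 (3.1) fall 41.6 (-1.0)
stoptop -9 rise 39.8 (3.4) fall 41.5 (-1.3)
stoptop -6 rise 39.8 (3.4) fall 41.6 (-0.9)
stoptop 6 rise 39.7 (4.5) fall 36.3 (-2.8)
stoptop 9 rise 39.6 (4.4) fall 36.3 (-3.1)
stoptop 12 rise 39.6 (4.0) fall 36.2 (-3.0)
stoptop 15 rise 39.6 (4.4) fall 36.2 (-2.8)
stoptop 17 rise 39.5 (4.4) fall 36.2 (-2.2)
stoptop 20 rise 39.5 (3.9) fall 41.2 (-1.3)
```

View pics/w11r.png

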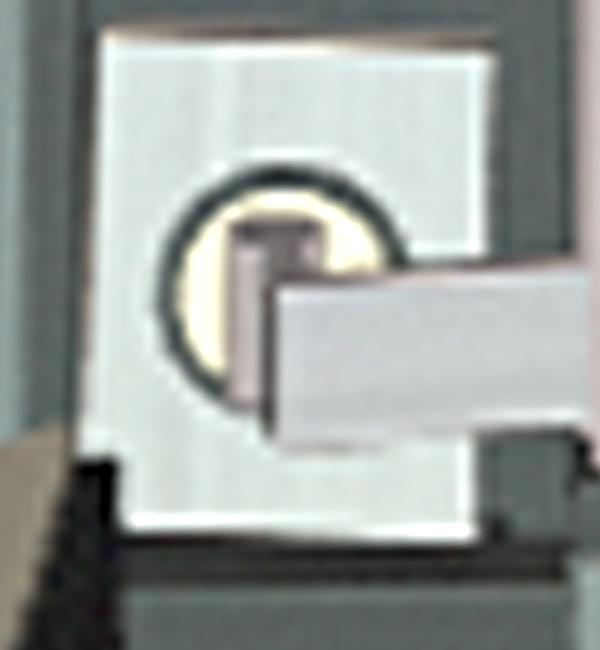

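```bash
python3 - <<'E'
from rect import *
s1=np.load('s9.npy',allow_pickle=True).item()
s7=np.load('scene7.npy',allow_pickle=True).item()
fs=[cam('scene') for _ in range(4)];c=fs[0];c['image']=np.mean([f['image'].astype(float) for f in fs],0).astype(np.float32)
out=[]
for n,k in(('7 push1',s7),('9 push2',s1),('now',c)):
    xs,ys,r=rect(k,k['image'].astype(np.float32),x=(-25,50),y=(-30,30),r=.2);g=r.mean(-1)
    for side,yr,sg in(('right',(-26,-16),1),('left',(14,26),-1)):
        res=[]
        for x0 in(-8,-4,0,24,28,32):
            m=(xs>x0-2)&(xs<x0+2);q=cv2.GaussianBlur(g[m].mean(0).reshape(-1,1),(1,9),0).ravel();d=sg*np.gradient(q);kk=(ys>yr[0])&(ys<yr[1]);res.append(round(float(ys[kk][np.argmax(d[kk])]),1))
        print(n,side,res)
    res=[]
    for y0 in(-17,-14,-11,-8,4,7,10,13,16):
        m=(ys>y0-1.5)&(ys<y0+1.5);q=cv2.GaussianBlur(g[:,m].mean(1).reshape(-1,1),(1,9),0).ravel();d=np.gradient(q);kk=(xs<-2)&(xs>-18);res.append(round(float(xs[kk][np.argmax(d[kk])]),1))
    print(n,'rear',res)
    out.append(np.clip(r*1.4,0,255).astype(np.uint8)[::-1,::-1])
cv2.imwrite('pics/rect3.png',cv2.resize(np.hstack(out)[:,:,::-1],None,fx=.88,fy=.88))
E
```

```text
7 push1 right [-21.6, -20.8, -22.2, -21.8, -23.2, -22.6]
7 push1 left [18.6, 17.6, 24.8, 17.2, 17.6, 17.8]
7 push1 rear [-10.4, -11.0, -11.6, -12.4, -9.6, -10.0, -11.0, -11.6, -9.8]
9 push2 right [-21.8, -21.0, -22.2, -21.8, -23.2, -22.4]
9 push2 left [18.6, 17.8, 18.4, 17.0, 17.4, 17.6]
9 push2 rear [-10.4, -11.0, -11.6, -12.4, -9.4, -10.2, -10.8, -11.6, -9.8]
now right [-21.8, -21.2, -22.2, -22.0, -23.2, -22.4]
now left [18.6, 17.8, 18.6, 17.2, 17.6, 17.6]
now rear [-10.4, -11.0, -11.8, -12.4, -12.4, -10.2, -10.8, -11.6, -9.8]
```

View pics/rect3.png

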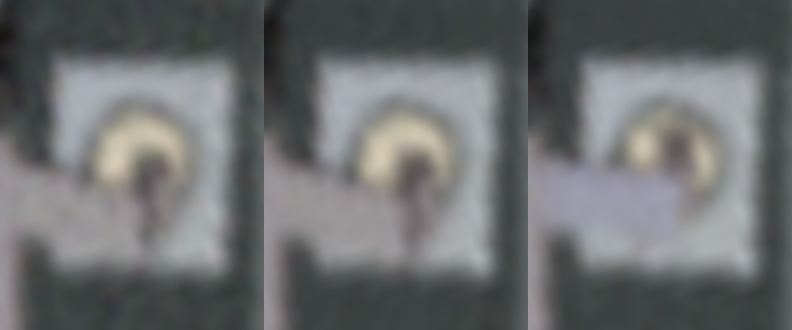

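Relative to the stop, the holder is about 2.7° skewed. Its left corner touches the stop but its right side lags about 1.9 mm, and that didn't change between the pushes. I want it square. First I'll work out the fingertip shape so I can push safely on the right side.

```bash
python3 - <<'E'
from rect import *
from scipy.spatial.transform import Rotation as Ro
c=np.load('w10.npy',allow_pickle=True).item()
s=bot.read_state();q=s['eef_rot'];R=Ro.from_quat(np.r_[q[1:],q[0]]).as_matrix();t=s['tool_pos']
save(cv2.convertScaleAbs(c['image'],alpha=.8),'w10f.png',(180,210,340,290),5)
w=np.load('w10.npy',allow_pickle=True).item()
def f(px,xt):
    C,D=rays(w,[np.array(px)/5+[180-.4,210-.4]]);C=R.T@(C-t);D=R.T@D[0]
    k=(xt-C[0])/D[0];return np.round((C+k*D)*1e3,1)
print('cam in tool',R.T@(np.array(w['world_from_camera'])[:3,3]-t))
# image positions of tips relative to w6 (camera fixed to tool): w6 offset 180,180 -> add -30*5
for n,p in dict(padtop_in=(228,230),padtop_out=(207,228),beige_tip=(207,218),beige_out=(75,262),beige_low=(62,290),padR_in=(543,230),padR_out=(563,228)).items():
    print(n,f((p[0],p[1]-150),.0095),f((p[0],p[1]-150),.0))
E
```

```text
cam in tool [ 0.07948286  0.00137344 -0.15471828]
padtop_in [  9.5 -18.9   3.1] [  0.  -21.6  24.6]
padtop_out [  9.5 -21.6   3.8] [  0.  -24.7  25.3]
beige_tip [  9.5 -22.    6.9] [  0.  -25.2  28.9]
beige_out [  9.5 -36.1  -6.2] [  0.  -41.2  14. ]
beige_low [  9.5 -36.  -13.6] [  0.  -41.    5.5]
padR_in [ 9.5 20.7  3. ] [ 0.  23.3 24.4]
padR_out [ 9.5 23.3  3.6] [ 0.  26.3 25.1]
```

View pics/w10f.png

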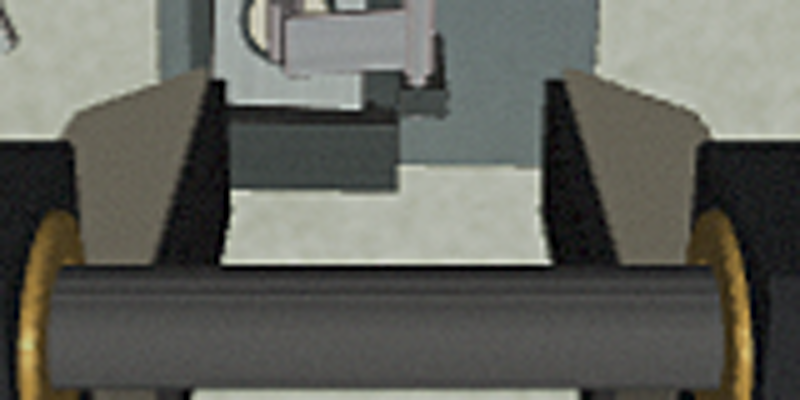

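The fingertips are chamfered, so the contact sits right next to the inner face. The earlier pushes therefore acted at y≥−3, and friction kept the skew. There's plenty of time, so I'll press the bar again with a wider opening, push at y≈−12 to square the holder, and then release.

jog_arm(moves=[[0,0,0,0.01,-0.003,0.02,0.058],[0,0,0,0,0,0.04,0.058],[0,0,0,0,0,0.04,0.058],[0,0,0,0,0,0.03,0.058],[0,0,0,0,0,0.02,0.058],[0,0,0,0,0,0.008,0.058],[0,0,0,0,0,0,0.058]])

```text
t: 15.8
tool_pos: [0.5866, 0.0956, 0.0546]
eef_rot: [-0.001, 0.092, 0.996, -0.0]
wrist_force: [0.4, 0.4, 0.1]
width: 0.631
```

jog_arm(moves=[[0,0,0,0,0,0.006,0.058],[0,0,0,0,0,0.006,0.058],[0,0,0,0,0,0.004,0.058],[0,0,0,0,0,0.003,0.058],[0,0,0,0,0,0,0.058]])

```text
t: 16.3
tool_pos: [0.5872, 0.0955, 0.0363]
eef_rot: [0.0, 0.092, 0.996, 0.0]
wrist_force: [-0.8, -0.2, 1.7]
width: 0.632
```

```bash
python3 look.py 12
```

```text
16.3 stage TCP -0.04578271282621094 0.019009808962219956 0.0362773720774882 F stage -0.7717204751562342 -0.3335616449054862 1.7202361411135134
```

View pics/m12.png

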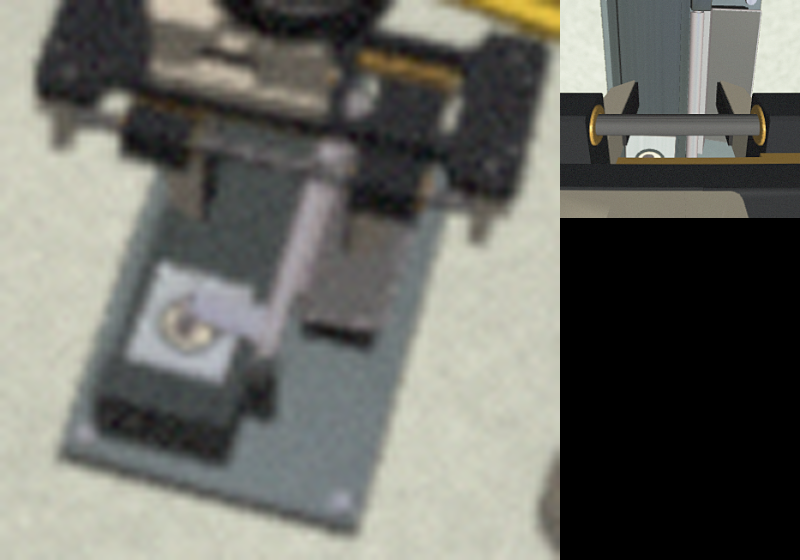

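The fingers are placed as planned, with the pusher over the right half of the channel at crop (190,190). I'll press the rest of the way.

jog_arm(moves=[[0,0,0,0,0,0.002,0.058],[0,0,0,0,0,0.002,0.058],[0,0,0,0,0,0.001,0.058],[0,0,0,0,0,0,0.058]])

```text
t: 16.8
tool_pos: [0.5876, 0.0952, 0.0321]
eef_rot: [0.001, 0.092, 0.996, -0.0]
wrist_force: [-1.3, -2.5, 8.0]
width: 0.631
```

jog_arm(moves=[[0,0,0,-0.004,0,0,0.058],[0,0,0,-0.005,0,0,0.058],[0,0,0,-0.005,0,0,0.058],[0,0,0,-0.005,0,0,0.058],[0,0,0,-0.003,0,0,0.058],[0,0,0,-0.001,0,0,0.058],[0,0,0,-0.001,0,0,0.058],[0,0,0,0,0,0,0.058]])

```text
t: 17.6
tool_pos: [0.6108, 0.0916, 0.0321]
eef_rot: [0.0, 0.092, 0.996, 0.0]
wrist_force: [-2.5, 0.5, 8.6]
width: 0.63
```

jog_arm(moves=[[0,0,0,-0.001,-0.0005,0,0.058],[0,0,0,-0.001,-0.0005,0,0.058],[0,0,0,0,0,0,0.058]])

```text
t: 17.9
tool_pos: [0.6122, 0.0905, 0.0321]
eef_rot: [-0.0, 0.092, 0.996, 0.001]
wrist_force: [-3.9, 1.2, 9.0]
width: 0.632
```

```bash
python3 look.py 13
```

```text
17.9 stage TCP -0.020345092673813823 0.019041408195343557 0.03205230686486572 F stage -4.067236600084819 0.38005930437064567 8.965191239459354
```

jog_arm(moves=[[0,0,0,-0.001,-0.0005,0,0.058],[0,0,0,0,0,0,0.058]])

```text
t: 18.2
tool_pos: [0.6123, 0.0903, 0.032]
eef_rot: [-0.001, 0.092, 0.996, 0.001]
wrist_force: [-6.0, 3.6, 10.4]
width: 0.63
```

jog_arm(moves=[[0,0,0,-0.001,-0.0005,0,0.058],[0,0,0,0,0,0,0.058]])

```text
t: 18.4
tool_pos: [0.6124, 0.0902, 0.032]
eef_rot: [-0.002, 0.092, 0.996, 0.001]
wrist_force: [-9.5, 5.2, 12.8]
width: 0.63
```

jog_arm(moves=[[0,0,0,-0.001,0,0,0.058],[0,0,0,0,0,0,0.058]])

```text
t: 18.6
tool_pos: [0.6125, 0.0902, 0.032]
eef_rot: [-0.003, 0.092, 0.996, 0.001]
wrist_force: [-11.4, 4.7, 14.7]
width: 0.631
```

```bash
python3 look.py 14
```

```text
18.6 stage TCP -0.019978401046020482 0.018740541878629995 0.03197253964800361 F stage -12.062976326096058 2.4203666162758384 14.66446104335016
```

View pics/m14.png

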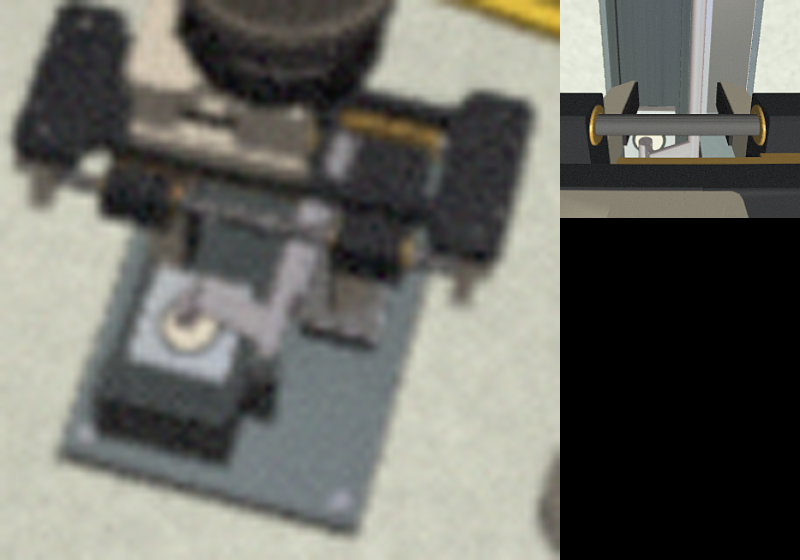

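```bash
python3 - <<'E'
from rect import *
cs=[cam('wrist') for _ in range(2)];c=cs[0]
im=np.mean([k['image'].astype(float) for k in cs],0).astype(np.float32)
xs,ys,r=rect(c,im,.038,(-40,0),(-30,40),.1)
cv2.imwrite('pics/w14r.png',np.clip(r,0,255).astype(np.uint8)[:,:,::-1])
p=r.mean(-1)
for y0 in range(-15,22,3):
    m=(ys>y0-1)&(ys<y0+1);q=cv2.GaussianBlur(p[:,m].mean(1).reshape(-1,1),(1,11),0).ravel();d=np.gradient(q)
    print(y0,round(xs[np.argmax(d)],1),round(d.max(),1),end=' | ')
E
```

```text
-15 -32.9 3.7 | -12 -34.1 4.0 | -9 -8.7 9.0 | -6 -10.7 13.1 | -3 -10.7 13.3 | 0 -10.7 12.5 | 3 -10.8 12.1 | 6 -10.8 12.2 | 9 -10.8 11.7 | 12 -10.7 9.1 | 15 -10.7 8.5 | 18 -7.3 7.9 | 21 -7.3 4.1 |
```

View pics/w14r.png

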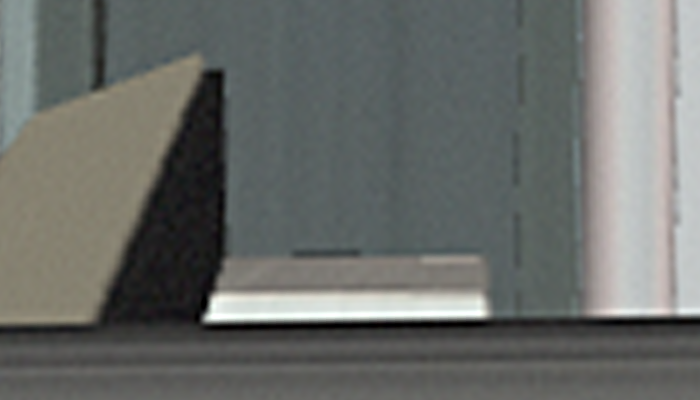

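The rear edge is now level across y (−10.7 to −10.8), so the holder is square against the stop. I'll back off with the bar held down, then release.

jog_arm(moves=[[0,0,0,0.002,0,0,0.058],[0,0,0,0.003,0,0,0.058],[0,0,0,0.005,0,0,0.058],[0,0,0,0.006,0,0,0.058],[0,0,0,0.006,0,0,0.058],[0,0,0,0.006,0,0,0.058],[0,0,0,0.004,0,0,0.058],[0,0,0,0,0,0,0.058]])

```text
t: 19.6
tool_pos: [0.5843, 0.0943, 0.0321]
eef_rot: [0.001, 0.092, 0.996, 0.0]
wrist_force: [0.2, -0.5, 7.0]
width: 0.632
```

jog_arm(moves=[[0,0,0,0,0,-0.003,0.058],[0,0,0,0,0,-0.003,0.058],[0,0,0,0,0,-0.003,0.058],[0,0,0,0,0,-0.003,0.058],[0,0,0,0,0,-0.004,0.058],[0,0,0,0,0,-0.006,0.058],[0,0,0,0,0,-0.02,0.058],[0,0,0,0,0,-0.04,0.058],[0,0,0,0,0,-0.05,0.058],[0,0,0,0,0,-0.045,0.058],[0,0,0,-0.01,0.003,0,0.07],[0,0,0,0,0,0,0.07]])

```text
t: 20.8
tool_pos: [0.5953, 0.0953, 0.21]
eef_rot: [0.002, 0.092, 0.996, 0.0]
wrist_force: [0.0, -0.2, -0.0]
width: 0.741
```

```bash
python3 - <<'E'
from rect import *
s=bot.read_state();T=s['tool_pos']-o;print(s['t'],T@ex,T@ey,T[2],s['wrist_force'])
cs=[cam('wrist') for _ in range(3)];c=cs[0]
im=np.mean([k['image'].astype(float) for k in cs],0).astype(np.float32)
for z,lab,xr,sg in((.038,'rear',(-20,0),1),(.038,'front',(32,44),-1),(.046,'stoptop',(37,43),1)):
    xs,ys,r=rect(c,im,z,xr,(-25,25),.1);p=r.mean(-1);res=[]
    for y0 in(-18,-15,-12,-9,-6,6,9,12,15,17):
        m=(ys>y0-1)&(ys<y0+1);q=cv2.GaussianBlur(p[:,m].mean(1).reshape(-1,1),(1,11),0).ravel();d=sg*np.gradient(q);res.append(round(float(xs[np.argmax(d)]),1))
    print(lab,res)
xs,ys,r=rect(c,im,.038,(-15,50),(-30,30),.1)
cv2.imwrite('pics/w15r.png',np.clip(r*1.1,0,255).astype(np.uint8)[:,:,::-1])
t=cam('top');save(cv2.convertScaleAbs(t['image'],alpha=1.3),'t15.png',s=1.2)
E
```

```text
20.8 -0.0378411552793526 0.02038551658192672 0.21004826755755976 [ 0.04904663 -0.19029719 -0.00785522]
rear [-7.3, -7.2, -7.3, -7.2, -7.3, -7.4, -7.3, -9.0, -9.1, -9.2]
front [43.3, 43.1, 39.4, 39.4, 39.4, 39.2, 39.2, 39.1, 39.1, 42.7]
stoptop [41.8, 41.9, 37.3, 37.2, 41.8, 42.5, 42.5, 42.5, 42.5, 42.5]
```

View pics/w15r.png

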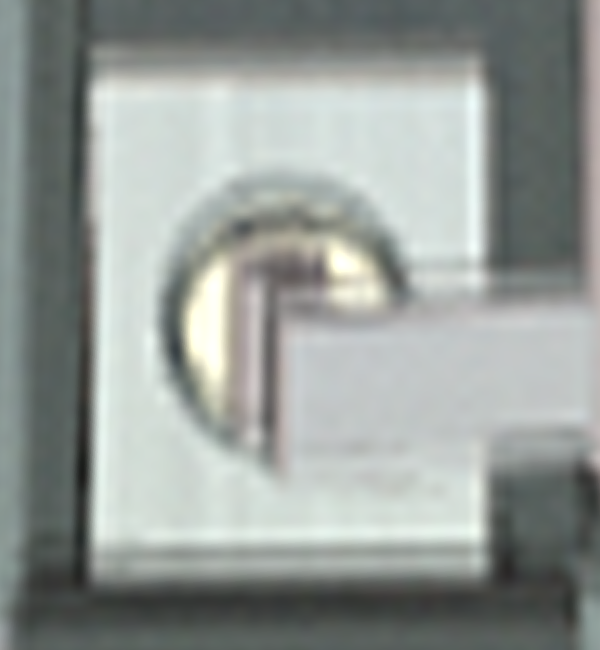

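View pics/t15.png

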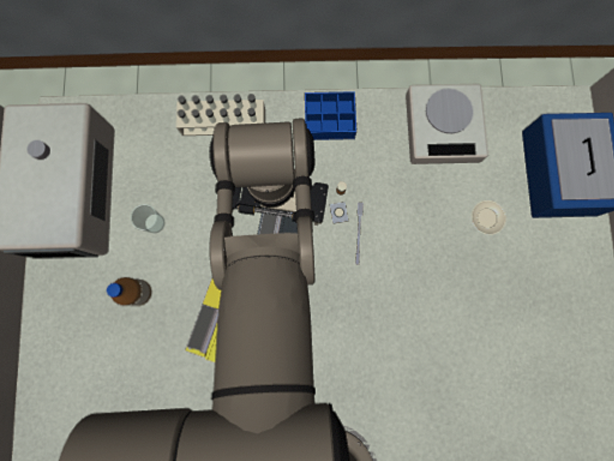

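```bash
python3 - <<'E'
from rect import *
c=cam('wrist');im=c['image'].astype(np.float32);print(bot.read_state()['t'])
for z,lab,xr,sg in((.038,'rear',(-20,0),1),(.038,'front',(32,42),-1),(.046,'stoptop',(37.5,43),1)):
    xs,ys,r=rect(c,im,z,xr,(-25,25),.1);p=r.mean(-1);res=[]
    for y0 in(-18,-15,-12,-9,-6,6,9,12,15,17):
        m=(ys>y0-1)&(ys<y0+1);q=cv2.GaussianBlur(p[:,m].mean(1).reshape(-1,1),(1,11),0).ravel();d=sg*np.gradient(q);res.append(round(float(xs[np.argmax(d)]),1))
    print(lab,res)
c=cam('scene');P=cloud(c);S=np.stack([(P-o)@ex,(P-o)@ey,P[...,2]],-1)*1e3
save(cv2.convertScaleAbs(c['image'],alpha=1.3),'s16.png',s=1.5)
E
```

```text
21.05
rear [-9.8, -9.8, -9.7, -9.8, -9.8, -9.9, -10.0, -10.0, -10.1, -10.1]
front [39.0, 38.9, 38.9, 38.9, 38.9, 39.0, 39.0, 39.4, 39.4, 39.0]
stoptop [39.0, 39.2, 39.6, 39.8, 40.0, 40.0, 40.0, 40.0, 40.0, 39.9]
```

View pics/s16.png

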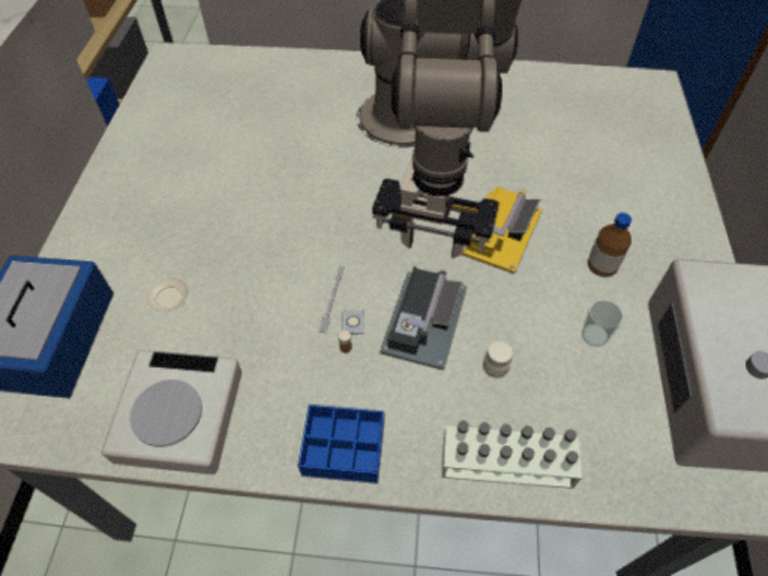

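The rear edge reads −9.8 to −10.1 along its whole width, so the holder is square and home. The clip is closed on it, the arm is clear, and everything else is where it was.

```bash
python3 -c "
from h import *
print(workorder.hand_in())"
```

```text
the job is handed in; nothing more can be done
None
```

The holder is loaded in the grey stage, home against the end stop, with the clip closed on top of it. I handed the job in at about 21 s of the 35 s allowed.

**What I did:** With one fingertip I held the clip's press bar fully down (tip 32 mm above the table, 7–9 N). With the other I pushed the holder under the raised nose until it stopped hard at about 10 N. I backed off with the bar still held, then let the clip go and moved clear.

**A check that failed:** After that first release, the wrist camera showed the holder about 2.7° skewed. Its left corner was on the stop, but its right side was about 1.9 mm short. A second push, made before the release, had not changed this. So the clip was let go once before the holder was fully square. I pressed the bar down again, pushed on the right rear of the holder until it was square and hard against the stop at about 12 N, and released the clip a second time.

**Last checks:**
- **Holder position:** its rear edge reads x = −9.8 to −10.1 mm across the full width (home is −10).
- **Stop gap:** the front edge reads 38.9–39.4 mm and the stop edge about 40 mm. I take the difference as measurement error, because the holder measures about 1 mm short of its stated 50 mm length.
- **Clip:** it looks closed on the holder in the camera images. I did not measure its angle, and I judged the skew repair by image only.
- **Surroundings:** no other item had visibly moved, the arm was clear, and the wrist force was about zero.

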